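# Let down the balcony hoist and load the peg bin

## Task

Bring the raised, empty hoist platform down and load it. Push the pawl lever right over to its release side, then wind the crank up a touch so that the pawl lets go, and let the crank turn back slowly with your hand on it (it must never run away) until the platform is fully down, level with the deck. Then push the pawl lever fully back so that the pawl sits in the ratchet wheel again, and slide the clear bin of pegs from the deck completely onto the platform, upright, leaving everything else on the table where it is.

Things in the scene. Friction and masses are not known exactly. Their poses are not given: they have to be found in the camera images.
- hoist: The fixed hoist on a dark steel base plate, 600 mm long. Origin on the table; x across the base (away from the robot), y along it (left), z up; all (x, y, z) below are mm in this frame. Left, y = 170: grey winch housing, top z = 64, with saw-tooth wheel (z 75 to 85) and crank. Middle, y = -60: platform on a two-post mast (22 mm posts at x = 106, y = -110 and -10, 222 high). Right, y = -238: deck.
- deck_top (a point): Centre of the aluminium deck's upper face, at (0, -238, 30): 164 (x) by 172 mm (y), with rails along its x edges, 16 mm high, inner faces at x = -76 and +76. The lowered platform carries on from it in +y.
- hub_axis (a point): Point on the vertical crank axis at (0, 170, 78). The hub's top is at z = 106.
- crank (a joint): Crank angle, rad. 0 = platform fully down, 3.4 to 4.7 at the start; grows as it is wound up, counter-clockwise from above. The platform rises 20 mm per rad and its weight drives the crank clockwise with 0.3 to 0.7 N m (4 to 9 N at the knob). Pawl out and no hand on the knob, it runs away at over 5 rad/s, which counts as dropping the platform: stay below 4 rad/s; slow is about 1.
- knob_mid (a point): Middle of the crank's upright black knob: 26 mm in diameter, 60 tall (z 104 to 164), free on its spindle, 75 mm from the crank axis, above the flat crank arm (22 wide, top z = 101). Its bearing from the axis in the hoist frame is -45 degrees plus the crank angle. Best gripped round its middle and carried round the circle, tool heading unchanged: it spins in the grip.
- pawl_lever (a joint): Pawl lever angle, rad: 0 = engaged side (start), 0.6 = fully over to release; stops at both ends. It turns clockwise from above as it grows, stays where left, takes about 3 N at its post. The pawl is only sprung to it: under load the pawl stays caught after the lever goes over, and springs out when the crank is then wound up 0.1 rad or more (0.3 is ample). Else winding just clicks on.
- pawl_pivot (a point): Vertical axis of pawl lever and pawl, at (-52.3, 222.3, 78).
- lever_post (a point): On the lever's upright black post: 16 mm in diameter, z = 80 to 148 (this point at z = 122), 82 mm from the pivot. Its bearing from the pivot in the hoist frame is 152 degrees minus the lever angle. Nothing stands around it; push it sideways. Low peg wheel, soap dish and brush lie on the robot's side of the hoist, up to 45 mm high.
- pawl_nose (a point): Centre of the pawl's round nose (8 mm in diameter), below the plane of the crank arm. 50 mm from hub_axis (horizontally) when seated between two teeth; 54.5 or less counts as in, 61 or more as out.
- platform (a joint): Platform height in m: 0 = fully down (its top then 1.5 mm below the deck's, so that things slide across), 0.068 to 0.093 at the start.
- platform_top (a point): Centre of the platform's upper face, (0, -60, 28.5) when down. Steel plate 164 by 170 mm (y from -85 to +85 about this point), with 16 mm high rails in line with the deck's and a 16 mm high lip at its +y end (inner face at +85). Behind it (x 80 to 92) a back plate 80 high.
- bin: Open clear plastic bin of clothes pegs, 134 (x) by 120 (y) by 85 mm high, 0.3 to 0.65 kg. Origin: middle of its underside. It stands on the deck between the rails, square to the hoist, and slides when its -y side is pushed towards the hoist's +y. It is wholly on the platform with its centre between -22 and +25 mm in y of platform_top (at +25 it meets the lip).
- detergent: Blue detergent bottle with white snap cap, 62 by 98 by 181 mm high, behind the hoist; origin under its centre; a bystander, do not disturb
- cup: Grey measuring cup, 76 mm in diameter, 95 high, behind the hoist; origin under its centre; a bystander, do not disturb
- softener: White bottle, 68 mm in diameter, 180 high, behind the hoist; origin under its centre; a bystander, do not disturb

How it is judged:
On the way, in this order (a step that is already met when the one before it is completed fails the run):
1. the pawl lever is over on its release side, the platform still up (value of joint pawl_lever above 0.45 rad and value of joint crank above 3 rad), for 0.1 s.
2. the pawl has sprung out of the wheel, the platform still up (horizontal distance between pawl_nose and hub_axis above 0.061 m and value of joint crank above 2.5 rad), for 0.1 s.
3. the platform is fully down (value of joint platform below 0.004 m), for 0.2 s.
4. the pawl lever is back and the pawl sits in the wheel, the platform down (value of joint pawl_lever below 0.15 rad and horizontal distance between pawl_nose and hub_axis below 0.0545 m and value of joint platform below 0.004 m), for 0.2 s.
At the end, for the whole second after the job is handed in: Platform fully down (within 4 mm), pawl lever back (within 0.15 rad), pawl nose seated (at most 54.5 mm from the hub axis), and the bin upright, still and wholly on the platform (its centre from -22 to +30 mm in y and within 15 mm in x of the platform's centre) (all of step 4 and y of bin in the frame of platform_top between -0.022 and 0.03 m and x of bin in the frame of platform_top between -0.015 and 0.015 m and z of bin in the frame of platform_top below 0.006 m and angle between bin's own z axis and vertical below 0.06 rad and linear speed of bin below 0.01 m/s); the robot touches nothing.
It fails at once if the crank ran back faster than 4.5 rad/s (platform dropped) (velocity of joint crank below -4.5 rad/s).
It fails at once if the bin was tipped (angle between bin's own z axis and vertical above 0.35 rad).
It fails at once if a bystander was moved by more than 30 mm (distance of any of detergent, cup, softener from where it was at the start of the episode above 0.03 m).
It also fails if it takes over 72 s, if anything falls off the work surface, if the arm or the gripper's body presses on something with over 40 N, if the wrist force passes 120 N, or if a joint passes its speed limit or range.

## Robot

A 6-joint arm with a two-finger parallel gripper is mounted at the origin on the work surface. World frame = base frame: x ahead of the robot, y to its left, z up, the work surface at z = 0. Lengths are in m, angles in rad, forces in N, time in s.
With the tool pointing down it reaches from about 0.325 to 0.925 m from the base axis. Payload 3.1 kg.
Tool frame: the origin (TCP) lies midway between the tips of the shut fingers; the grasp point (between the pads) lies 19 mm behind it; z points along the fingers, y is the direction in which the jaws open and shut (so a half turn about z gives the same grasp; the last joint's range is limited). The gripper opens to 85 mm and grips with 20 to 120 N. Pads are 22 mm wide; open, the fingers measure 114 mm over their backs; the gripper's body (76 mm by 85 mm) begins 54 mm behind the grasp point. The pads swing forward as they close: fully open they stand 13 mm farther back than shut.
Start: joints at [1.094, 0.217, 1.613, -0, 1.311, -0.112], TCP at [0.223, 0.584, 0.201] pointing down, gripper open.
Joint ranges: [-2.75, 2.75], [-0.78, 2.1], [0.31, 2.55], [-1.13, 4.27], [0.13, 2.63], [-2.58, 2.58]. Speed limits (rad/s): [2.79, 2.79, 3.14, 3.14, 3.14, 3.14].

## Interface

Orientations are given as a 3x3 rotation matrix whose columns are the frame's x, y, z axes.
In Python, from station import arm gives the robot as it stands. The module is installed in compiled form; this text tells all that it offers.
- The arm moves only by the tool move_arm, never from a script. Its argument "rows" is one flat list of numbers, 7 for each row, row after row: the shift along the tool's x, y, z in units of 30 mm (1.0 is 30 mm), then the turn, a rotation vector about the tool's x, y, z in degrees, then the finger opening in mm, from 0 to 85.4. In form: [x, y, z, wx, wy, wz, gripper, x, y, z, wx, wy, wz, gripper, ...]. A call has 1 to 20 rows; each row is the pose to reach, as a shift and turn from the pose measured when the call began, along the tool's axes at that moment; what a row does not reach only later rows make up. A row lasts 1/12 s, in which the tool goes at most 41.7 mm and 7.16 degrees, less where a joint would pass 70% of its speed; a pose out of reach is approached as far as the arm can. A call with a gripper value outside its range is refused whole. The fingers move at their own pace and stop on an object; the grip force is fixed at half the most. Time passes only in rows, so rows that repeat a pose let the fingers close. It gives the time, the measured TCP pose, the force and the opening at its end, in the units of the state.
- arm.read_state(): the state, without advancing time (a new reading comes with each control period).
- arm.grab_frame(name): name is "scene" or "top"; returns a dict with "img" (420x560x3 uint8, red, green, blue), "fx", "fy", "cx", "cy" (pixels), "k1" (the pictures are not rectified: a ray, as slopes to the right and down, at radius r is drawn at 1 + k1 r^2 times it, then the intrinsics apply), "R" (3x3) and "t" (3): a world point X has camera coordinates R X + t. Camera axes: x right, y down, z forward; pixel columns grow to the right and rows downward; lengths in m; the calibration is good to about 2 mm. A picture is of the moment at which its call begins. There is no depth.
- arm.close_job(): hands the job in, once; it reports no verdict.
The state is a dict: "time": time; "joint_pos": joint angles; "joint_vel": joint speeds; "effort": joint torques, N m; "tcp_pos": TCP position; "tcp_rot": TCP orientation; "contact_force": force on the tool from outside, world axes, zero at the start; "torque": the same for the moment, N m; "width": finger opening in m.
Only numpy, scipy, OpenCV 4.12 (cv2) and the standard library are available. Lean on these libraries where they do the work, as an engineer would, in place of code of your own. Each camera call takes 0.05 s, during which the arm holds its last target.

## Working session

There is one attempt and no reset: what is moved stays moved. The work goes in short steps, Python scripts to look and compute and a tool call to move; the robot and the scene stay as the last step left them, time stands still between calls to the robot, and variables do not carry over. Pictures are saved under pics/ and viewed, and the job is handed in when it is done.

Besides the shell and the picture viewer there is one more tool, called after "Call:" in YAML: its name, and indented under it one key for each argument. move_arm: Moves the arm, as the interface text tells. Its arguments: {"type":"object","properties":{"rows":{"type":"array","items":{"type":"number"}}},"required":["rows"]}

```bash
mkdir -p pics
python3 - <<'E'
from station import arm
import cv2,numpy as np,pickle
s=arm.read_state(); print({k:np.round(v,3).tolist() for k,v in s.items()})
for n in("scene","top"):
    f=arm.grab_frame(n); pickle.dump(f,open(n+"0.pkl","wb")); cv2.imwrite(f"pics/{n}0.png",f["img"][:,:,::-1])
    print(n,f["fx"],f["fy"],f["cx"],f["cy"],f["k1"],np.round(f["R"],4).tolist(),np.round(f["t"],4).tolist())
E
```

```text
{'time': 0.0, 'joint_pos': [1.094, 0.218, 1.615, 0.0, 1.311, -0.112], 'joint_vel': [-0.001, 0.001, 0.001, -0.002, -0.0, 0.0], 'effort': [-0.002, -39.684, -30.385, -0.0, 0.01, 0.0], 'tcp_pos': [0.223, 0.583, 0.199], 'tcp_rot': [[-0.934, 0.357, -0.001], [0.357, 0.934, -0.002], [0.0, -0.002, -1.0]], 'contact_force': [0.638, 0.162, 0.34], 'torque': [0.019, -0.067, -0.058], 'width': 0.085}
scene 531.7958959545222 531.7958959545222 283.12203245911536 215.93598743536003 -0.16494799767064608 [[-0.823, 0.5679, -0.014], [0.4917, 0.6998, -0.5182], [-0.2845, -0.4334, -0.8551]] [0.479, -0.2471, 1.4685]
top 460.0671681901057 460.0671681901057 277.7853571468721 212.76448587137992 -0.06498130354651191 [[-0.0009, -0.9996, 0.028], [-0.9875, -0.0035, -0.1578], [0.1579, -0.0278, -0.9871]] [0.0098, 0.5806, 1.1149]
```

View pics/scene0.png

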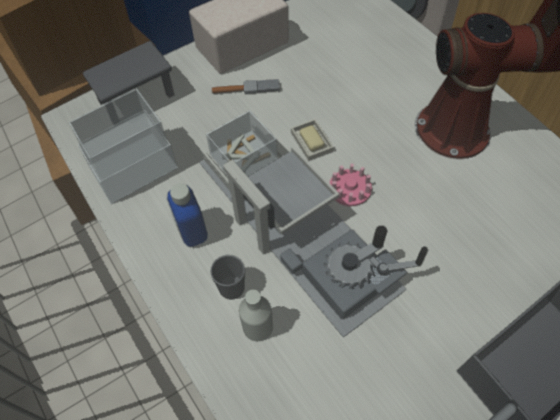

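View pics/top0.png

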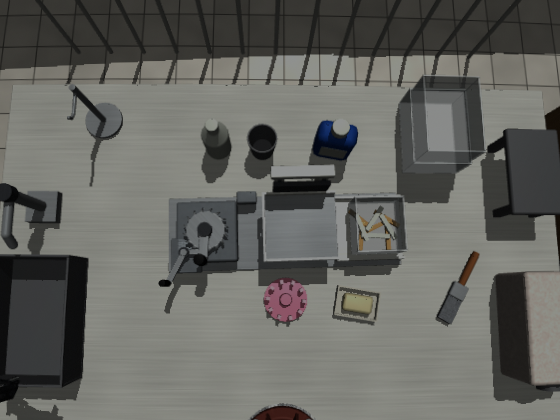

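The top view shows the hoist roughly square to the world: winch at px (205,235), platform raised at (300,228), bin at (377,228). The robot base is at the bottom centre. I'll enlarge both views for measuring.

Run:
```python
import cv2,pickle
f=pickle.load(open("top0.pkl","rb"))["img"][:,:,::-1]
c=f[180:300,150:420]; cv2.imwrite("pics/topz.png",cv2.convertScaleAbs(cv2.resize(c[:, :130],None,fx=6,fy=4.9 if 0 else 5,interpolation=cv2.INTER_CUBIC),alpha=1.8))
cv2.imwrite("pics/topz2.png",cv2.convertScaleAbs(cv2.resize(f[150:280,225:420],None,fx=4,fy=4,interpolation=cv2.INTER_CUBIC),alpha=1.5))
f=pickle.load(open("scene0.pkl","rb"))["img"][:,:,::-1]
cv2.imwrite("pics/scz.png",cv2.convertScaleAbs(cv2.resize(f[210:340,260:440],None,fx=4,fy=4,interpolation=cv2.INTER_CUBIC),alpha=1.5))
```

```text
(no output)
```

View pics/topz.png

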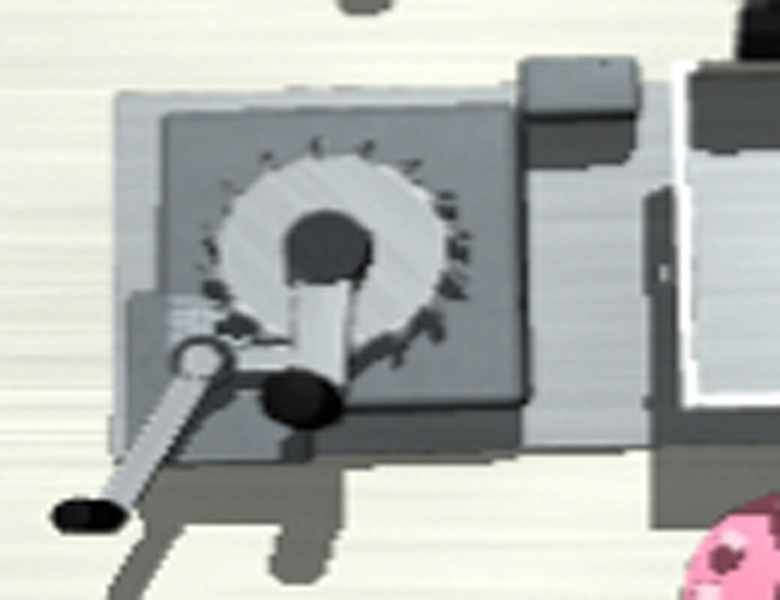

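View pics/scz.png

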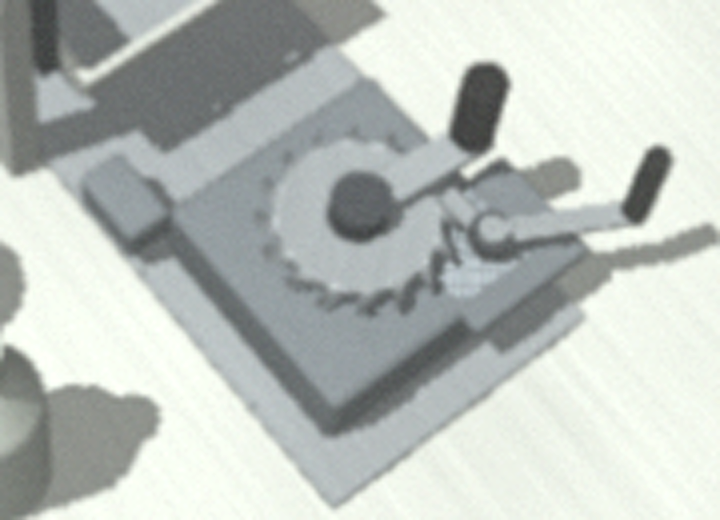

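View pics/topz2.png

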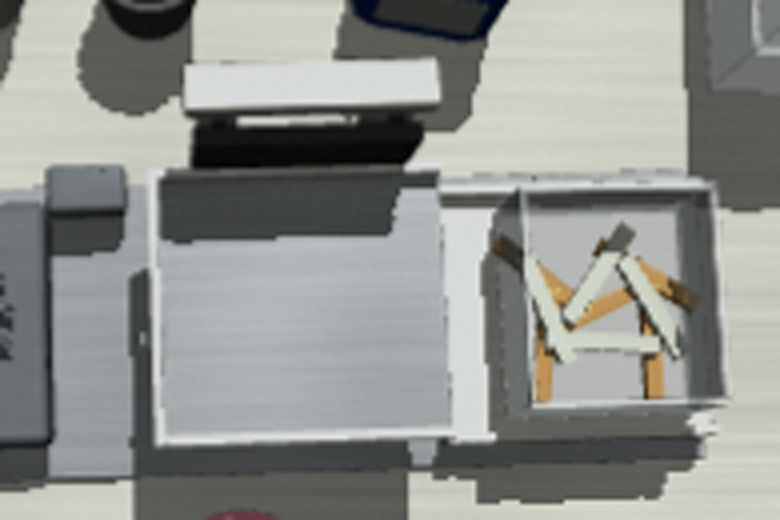

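```bash
cat > h.py <<'E'
import numpy as np,cv2,pickle
def ray(f,u,v):
    K=np.array([[f["fx"],0,f["cx"]],[0,f["fy"],f["cy"]],[0,0,1]])
    p=cv2.undistortPoints(np.array([[[u,v]]],float),K,np.array([f["k1"],0,0,0]))[0,0]
    R=np.array(f["R"]);t=np.array(f["t"])
    return -R.T@t, R.T@np.array([p[0],p[1],1])
def onz(f,u,v,z):
    c,d=ray(f,u,v); return (c+d*(z-c[2])/d[2])
def tri(obs):
    A=np.zeros((3,3));b=np.zeros(3)
    for f,u,v in obs:
        c,d=ray(f,u,v); d/=np.linalg.norm(d);P=np.eye(3)-np.outer(d,d);A+=P;b+=P@c
    return np.linalg.solve(A,b)
def proj(f,X):
    K=np.array([[f["fx"],0,f["cx"]],[0,f["fy"],f["cy"]],[0,0,1]])
    return cv2.projectPoints(np.array([X],float),cv2.Rodrigues(np.array(f["R"]))[0],np.array(f["t"],float),K,np.array([f["k1"],0,0,0]))[0][0,0]
E
python3 - <<'E'
from h import *
T=pickle.load(open("top0.pkl","rb"));S=pickle.load(open("scene0.pkl","rb"))
a=lambda x,y:(150+x/6,180+y/5)
b=lambda x,y:(260+x/4,210+y/4)
c=lambda x,y:(225+x/4,150+y/4)
P=lambda n,x:print(n,np.round(x*1000,1))
P("hub T",onz(T,*a(328,243),.106));P("hub S",onz(S,*b(360,198),.106));P("hub tri",tri([(T,*a(328,243)),(S,*b(360,198))]))
P("pivot T",onz(T,*a(201,357),.09));P("pivot S",onz(S,*b(494,232),.09));P("tri",tri([(T,*a(201,357)),(S,*b(494,232))]))
P("knobtop S",onz(S,*b(491,78),.164));P("knob T",onz(T,*a(299,400),.160))
P("post top S",onz(S,*b(661,155),.148));P("post T",onz(T,*a(75,517),.148))
P("base TL",onz(T,*a(117,92),.008));P("base BL",onz(T,*a(111,462),.008))
P("mast TL(-10)?",onz(T,*c(185,65),.222));P("mast TR",onz(T,*c(437,60),.222))
for n,p in dict(binTL=(522,188),binTR=(715,188),binBR=(724,403),binBL=(533,403)).items():P(n,onz(T,*c(*p),.115))
for n,p in dict(railTR=(708,183),railTL=(440,188)).items():P(n,onz(T,*c(*p),.046))
for n,p in dict(platTL=(153,173),platBL=(160,440),platBR=(449,434)).items():P(n,onz(T,*c(*p),.12))
E
```

```text
hub T [532.3 185.8 106. ]
hub S [535.7 189.6 106. ]
hub tri [533.1 186.9  98.7]
pivot T [479.3 237.2  90. ]
pivot S [482.5 242.8  90. ]
tri [479.3 239.5  81. ]
knobtop S [457.8 193.7 164. ]
knob T [455.  187.8 160. ]
post top S [406.1 276.2 148. ]
post T [403.1 272.  148. ]
base TL [623.6 292.5   8. ]
base BL [431.7 288.4   8. ]
mast TL(-10)? [654.7  29.7 222. ]
mast TR [ 658.5 -107.9  222. ]
binTL [ 608.5 -174.1  115. ]
binTR [ 609.2 -291.8  115. ]
binBR [ 479.4 -291.6  115. ]
binBL [ 479.5 -177.1  115. ]
railTR [ 626.  -308.9   46. ]
railTL [ 621.8 -135.3   46. ]
platTL [615.5  47.2 120. ]
platBL [457.6  42.5 120. ]
platBR [ 461.1 -126.2  120. ]
```

```bash
cat >> h.py <<'E'
HUB=np.array([.5335,.1875]);YAW=.023
def W(x,y):
    c,s=np.cos(YAW),np.sin(YAW); return HUB+np.array([c*x-s*(y-170),s*x+c*(y-170)])/([1000,1000] if abs(x)+abs(y)>=0 else 1) if 0 else HUB+np.array([c*x-s*(y-170),s*x+c*(y-170)])/1000
def shift(target,R=None,p=None):
    from station import arm
    s=arm.read_state(); R=np.array(s["tcp_rot"]);p=np.array(s["tcp_pos"])
    return np.round(R.T@(np.array(target)-p)/.03,2)
E
python3 - <<'E'
from h import *
for n,(u,v,z) in dict(soft=(213,124,.18),cup=(262,132,.095),det=(341,128,.18)).items():
    print(n,onz(pickle.load(open("top0.pkl","rb")),u,v,z))
piv=W(-52.3,222.3)
for a in (0,.3,.6):
    b=np.radians(152)-a; p=W(-52.3+82*np.cos(b),222.3+82*np.sin(b)); print(a,p,shift([*p,.2]),shift([*p,.1]))
E
```

```text
soft [0.7652146  0.16314506 0.18      ]
cup [0.77607628 0.05108201 0.095     ]
det [ 0.75823433 -0.13209095  0.18      ]
0 [0.40674314 0.27540477] [-9.39 -7.39 -0.01] [-9.4  -7.39  3.32]
0.3 [0.42089701 0.29541234] [-9.6  -6.6  -0.01] [-9.6  -6.59  3.32]
0.6 [0.44033136 0.31034355] [-1.003e+01 -5.910e+00 -1.000e-02] [-10.03  -5.9    3.32]
```

Call:
move_arm:
  rows: [-1, -0.8, 0, 0, 0, 3, 50, -2, -1.6, 0, 0, 0, 6, 50, -3, -2.4, 0, 0, 0, 10, 50, -4, -3.2, 0, 0, 0, 14, 50, -5, -4, 0, 0, 0, 18, 50, -6, -4.8, 0, 0, 0, 21, 50, -7, -5.6, 0, 0, 0, 23, 50, -8, -6.4, 0, 0, 0, 23, 50, -9, -7.1, 0, 0, 0, 23, 50, -9.4, -7.4, 0, 0, 0, 23, 50, -9.4, -7.4, 0, 0, 0, 23, 50, -9.4, -7.4, 0, 0, 0, 23, 50]

```text
time: 1.1
tcp_pos: [0.4068, 0.2745, 0.1993]
tcp_rot: [[-0.719, 0.695, -0.002], [0.695, 0.719, -0.002], [0.0, -0.003, -1.0]]
contact_force: [-0.4, -0.5, -0.5]
width: 0.0503
```

Run:
```python
from h import *
from station import arm
f=arm.grab_frame("scene");cv2.imwrite("pics/s1.png",cv2.convertScaleAbs(cv2.resize(f["img"][180:340,300:500,::-1],None,fx=3.5,fy=3.5),alpha=1.4))
print(arm.read_state()["tcp_pos"],shift([.4065,.275,.1]))
```

```text
[0.40635147 0.27529454 0.19932386] [-0.01  0.01  3.31]
```

View pics/s1.png

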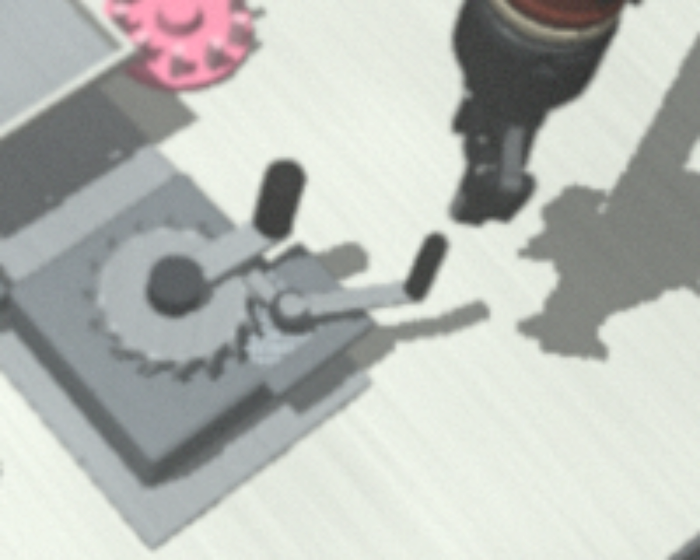

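Run:
```python
from h import *
from station import arm
s=arm.read_state();f=arm.grab_frame("scene");p=s["tcp_pos"];R=np.array(s["tcp_rot"])
for n,X in dict(tcp=p,f1=p+R[:,1]*.025,f2=p-R[:,1]*.025,posttop=np.array([.4065,.275,.148])).items():
    q=proj(f,X); print(n,q,(q-[300,180])*3.5)
g=arm.grab_frame("top");cv2.imwrite("pics/t1.png",cv2.convertScaleAbs(cv2.resize(g["img"][180:340,100:300,::-1],None,fx=3.5,fy=3.5),alpha=1.6))
for n,X in dict(tcp=p,f1=p+R[:,1]*.025,f2=p-R[:,1]*.025,posttop=np.array([.4065,.275,.148])).items():
    q=proj(g,X); print(n,q,(q-[100,180])*3.5)
```

```text
tcp [430.28122789 236.69395729] [455.98429763 198.4288505 ]
f1 [429.98700447 247.50538671] [454.95451564 236.26885348]
f2 [430.54843092 226.12970767] [456.91950822 161.45397684]
posttop [424.72596533 248.43173411] [436.54087867 239.51106938]
tcp [155.7359457  281.69048265] [195.07580997 355.91668928]
f1 [147.63397932 273.46536311] [166.71892761 327.12877088]
f2 [163.89096006 289.95319318] [223.6183602  384.83617612]
posttop [161.21281693 281.85802065] [214.24485924 356.50307229]
```

View pics/t1.png

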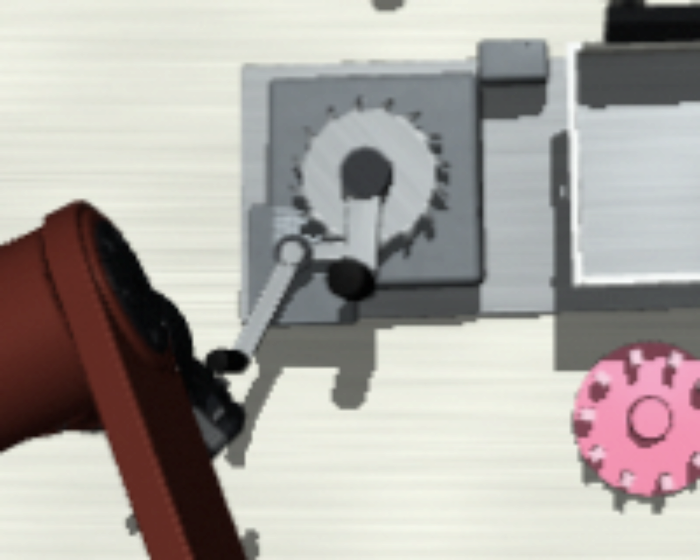

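Run:
```python
from h import *
from station import arm
s=arm.read_state();p=s["tcp_pos"];R=np.array(s["tcp_rot"])
ims=[]
for n,(y0,x0) in dict(scene=(180,390),top=(250,120)).items():
    f=arm.grab_frame(n);im=cv2.convertScaleAbs(cv2.resize(f["img"][y0:y0+80,x0:x0+80,::-1],None,fx=5,fy=5,interpolation=cv2.INTER_CUBIC),alpha=2.5,beta=20)
    for dz in(0,.02,.04,.073,.15):
        q=(proj(f,p-R[:,2]*dz)-[x0,y0])*5; cv2.circle(im,tuple(int(i) for i in q),3,(0,255,0),-1)
    for sg in(1,-1):
        q=(proj(f,p+sg*R[:,1]*.025-R[:,2]*.01)-[x0,y0])*5; cv2.circle(im,tuple(int(i) for i in q),3,(0,0,255),-1)
    ims.append(im)
cv2.imwrite("pics/z1.png",np.hstack(ims))
```

```text
(no output)
```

View pics/z1.png

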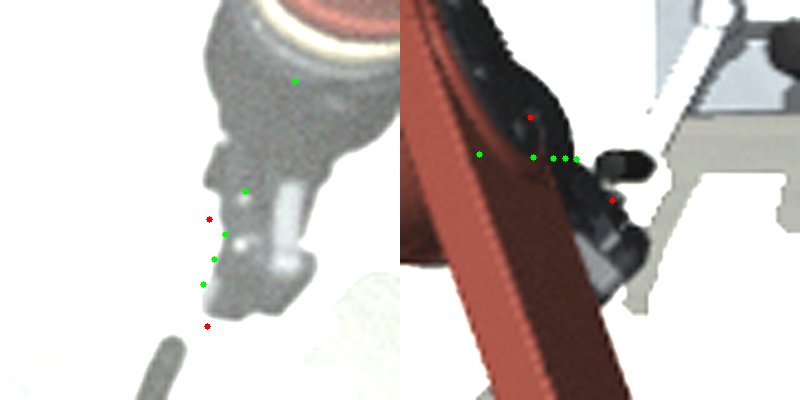

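Run:
```python
from h import *
from station import arm
s=arm.read_state();p=s["tcp_pos"];R=np.array(s["tcp_rot"])
f=arm.grab_frame("scene")
m=lambda x,y:(300+x/3.5,180+y/3.5)
sh=onz(f,*m(480,313),0); L=sh-np.array([.4065,.275,.14]);L/=L[2];print("light slope",L)
x0,y0=390,200
im=cv2.convertScaleAbs(cv2.resize(f["img"][y0:y0+100,x0:x0+130,::-1],None,fx=6,fy=6,interpolation=cv2.INTER_CUBIC),alpha=1.3)
for sg in(1,-1):
  for w in(-.011,.011):
    X=p+sg*R[:,1]*.025-R[:,2]*.01+R[:,0]*w; G=X-L*X[2]
    for P,c in((X,(0,0,255)),(G,(0,160,0))):
        q=(proj(f,P)-[x0,y0])*6; cv2.circle(im,tuple(int(i) for i in q),3,c,-1)
cv2.imwrite("pics/z2.png",im)
```

```text
light slope [ 0.4680011  -0.14423188  1.        ]
```

View pics/z2.png

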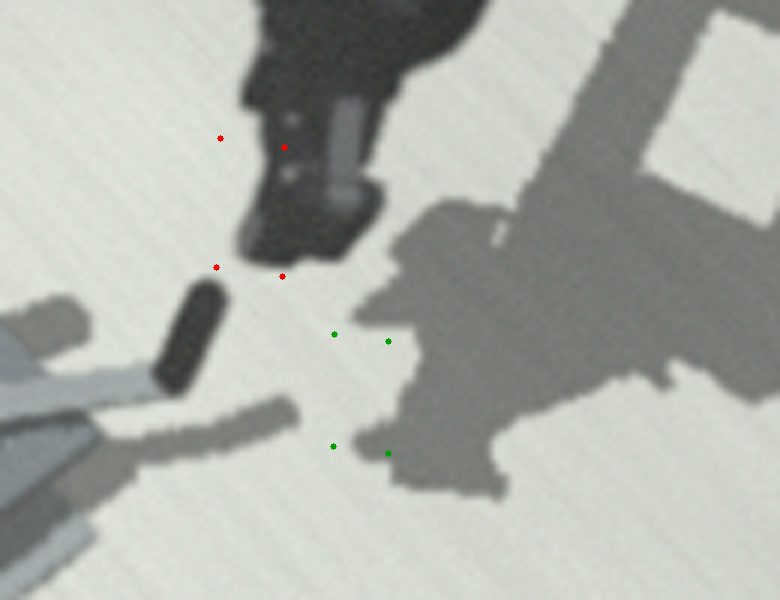

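The drawn TCP and the seen gripper disagree by a centimetre or two, so I'll shut the fingers to see where the tip really is before descending.

Call:
move_arm:
  rows: [0, 0, 0, 0, 0, 0, 0, 0, 0, 0, 0, 0, 0, 0, 0, 0, 0, 0, 0, 0, 0, 0, 0, 0, 0, 0, 0, 0, 0, 0, 0, 0, 0, 0, 0, 0, 0, 0, 0, 0, 0, 0]

```text
time: 1.9
tcp_pos: [0.4061, 0.2761, 0.1996]
tcp_rot: [[-0.722, 0.692, -0.001], [0.692, 0.722, -0.002], [-0.0, -0.002, -1.0]]
contact_force: [0.4, 0.1, -1.2]
width: 0.0004
```

Run:
```python
from h import *
from station import arm
s=arm.read_state();p=s["tcp_pos"];R=np.array(s["tcp_rot"]);print(p,s["width"])
ims=[]
for n,(y0,x0) in dict(scene=(190,390),top=(250,120)).items():
    f=arm.grab_frame(n);im=cv2.convertScaleAbs(cv2.resize(f["img"][y0:y0+80,x0:x0+80,::-1],None,fx=5,fy=5,interpolation=cv2.INTER_CUBIC),alpha=2,beta=10)
    for dz in(0,.02,.04,.073):
        q=(proj(f,p-R[:,2]*dz)-[x0,y0])*5; cv2.circle(im,tuple(int(i) for i in q),3,(0,255,0),-1)
    ims.append(im)
cv2.imwrite("pics/z3.png",np.hstack(ims))
```

```text
[0.40613451 0.27607764 0.19957644] 0.00036161130096638535
```

View pics/z3.png

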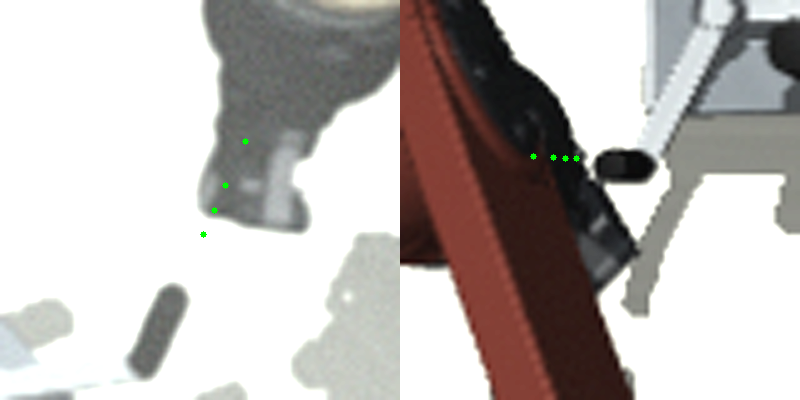

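Run:
```python
from h import *
from station import arm
S=arm.grab_frame("scene");T=arm.grab_frame("top")
s=lambda x,y:(390+x/5,190+y/5)
t=lambda x,y:(120+(x-400)/5,250+y/5)
print("corner",tri([(S,*s(205,213)),(T,*t(637,250))]), "other c1",tri([(S,*s(310,230)),(T,*t(637,250))]))
for z in(.2,.21,.22): print(z,onz(S,*s(205,213),z),onz(S,*s(310,230),z),onz(T,*t(637,250),z),onz(T,*t(597,295),z))
print("base",proj(S,[0,0,0]),proj(T,[0,0,0]),proj(S,[0,0,.3]))
cv2.imwrite("pics/base.png",cv2.resize(S["img"][0:420,280:,::-1],None,fx=1.4,fy=1.4))
cv2.imwrite("pics/topw.png",T["img"][:,:,::-1])
```

```text
corner [0.36846349 0.25708832 0.15050751] other c1 [0.35447099 0.27446543 0.15309406]
0.2 [0.39900665 0.26929117 0.2       ] [0.36872266 0.30043186 0.2       ] [0.36796651 0.24904079 0.2       ] [0.34910463 0.26539918 0.2       ]
0.21 [0.40472636 0.27215923 0.21      ] [0.37476644 0.30296668 0.21      ] [0.36826268 0.24696218 0.21      ] [0.34959099 0.26315563 0.21      ]
0.22 [0.41044607 0.27502729 0.22      ] [0.38081022 0.3055015  0.22      ] [0.36855886 0.24488356 0.22      ] [0.35007734 0.26091208 0.22      ]
base [452.74136771 128.44487077] [281.77248066 448.13276657] [482.40633416  46.99100123]
```

View pics/base.png

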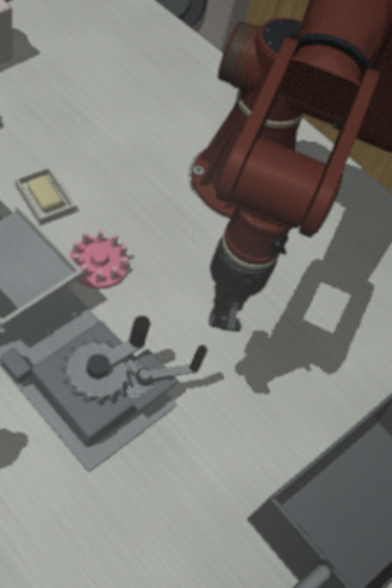

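View pics/topw.png

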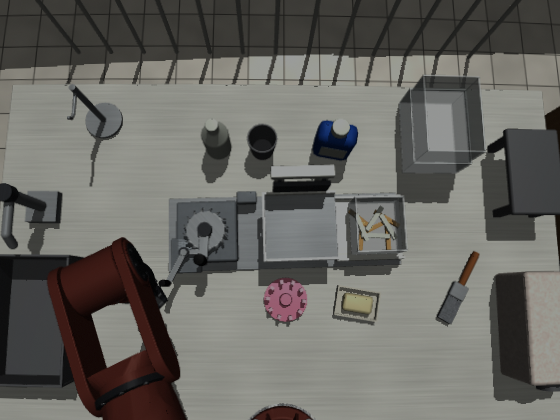

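The tip region is partly hidden and the views are ambiguous. Pushing the post from the robot side with shut fingers tolerates such an error, and contact will tell the real offset.

Call:
move_arm:
  rows: [0, -0.8, 0, 0, 0, 0, 0, 0, -1.6, 0, 0, 0, 0, 0, 0, -1.6, 1.1, 0, 0, 0, 0, 0, -1.6, 2.2, 0, 0, 0, 0, 0, -1.6, 3.1, 0, 0, 0, 0, 0, -1.6, 3.1, 0, 0, 0, 0]

```text
time: 2.6
tcp_pos: [0.3678, 0.2388, 0.1012]
tcp_rot: [[-0.722, 0.692, -0.012], [0.692, 0.721, -0.007], [0.004, -0.013, -1.0]]
contact_force: [-1.1, -0.9, -0.5]
width: -0.0003
```

Run:
```python
from h import *
from station import arm
s=arm.read_state();p=s["tcp_pos"];R=np.array(s["tcp_rot"]);print(p,s["contact_force"])
ims=[]
for n,(y0,x0) in dict(scene=(200,380),top=(240,130)).items():
    f=arm.grab_frame(n);im=cv2.convertScaleAbs(cv2.resize(f["img"][y0:y0+80,x0:x0+80,::-1],None,fx=5,fy=5,interpolation=cv2.INTER_CUBIC),alpha=2,beta=10)
    for dz in(0,.02,.04,.073):
        q=(proj(f,p-R[:,2]*dz)-[x0,y0])*5; cv2.circle(im,tuple(int(i) for i in q),3,(0,255,0),-1)
    ims.append(im)
cv2.imwrite("pics/z4.png",np.hstack(ims))
```

```text
[0.36778979 0.23878369 0.10119278] [-1.06180768 -0.9363044  -0.51117593]
```

View pics/z4.png

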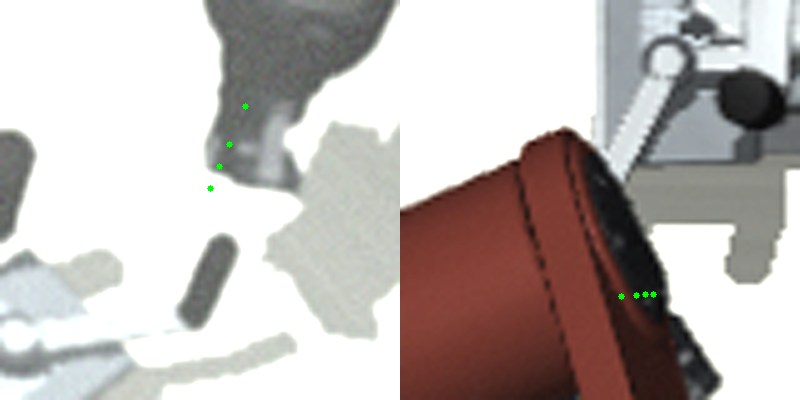

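Call:
move_arm:
  rows: [0, 0.4, 0, 0, 0, 0, 0, 0, 0.8, 0, 0, 0, 0, 0, 0, 1.0, 0, 0, 0, 0, 0, 0, 1.2, 0, 0, 0, 0, 0, 0, 1.4, 0, 0, 0, 0, 0, 0, 1.4, 0, 0, 0, 0, 0]

```text
time: 3.2
tcp_pos: [0.4026, 0.2722, 0.1072]
tcp_rot: [[-0.722, 0.692, -0.001], [0.692, 0.722, -0.002], [-0.0, -0.002, -1.0]]
contact_force: [-1.6, -1.2, 1.1]
width: -0.0002
```

```bash
cat > look.py <<'E'
import sys
from h import *
from station import arm
def look(name,scene=(200,380),top=(240,130),k=80):
    s=arm.read_state();p=s["tcp_pos"];R=np.array(s["tcp_rot"]);print(np.round(p,4),np.round(s["contact_force"],1),s["time"])
    ims=[]
    for n,(y0,x0) in dict(scene=scene,top=top).items():
        f=arm.grab_frame(n);im=cv2.convertScaleAbs(cv2.resize(f["img"][y0:y0+k,x0:x0+k,::-1],(400,400),interpolation=cv2.INTER_CUBIC),alpha=1.8,beta=10)
        for dz in(0,.02,.04,.073):
            q=(proj(f,p-R[:,2]*dz)-[x0,y0])*400/k; cv2.circle(im,tuple(int(i) for i in q),2,(0,255,0),-1)
        ims.append(im)
    cv2.imwrite(f"pics/{name}.png",np.hstack(ims))
E
python3 -c "
from look import *
look('z5')"
```

```text
[0.4026 0.2722 0.1072] [-1.6 -1.2  1.1] 3.2
```

View pics/z5.png

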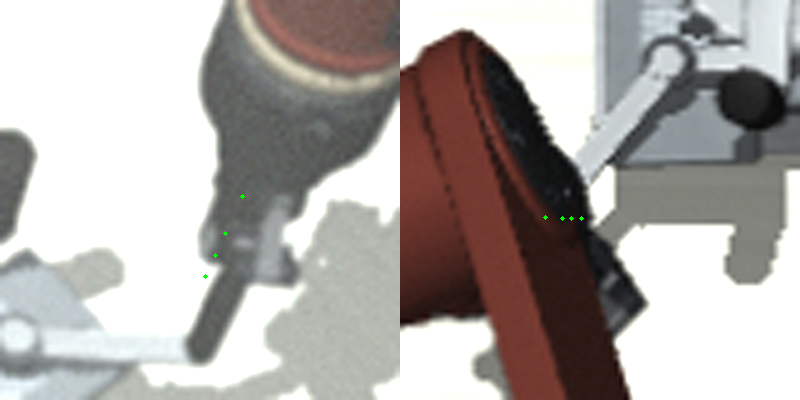

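Call:
move_arm:
  rows: [0, 0.2, 0, 0, 0, 0, 0, 0, 0.4, 0, 0, 0, 0, 0, 0, 0.6, 0, 0, 0, 0, 0, 0, 0.8, 0, 0, 0, 0, 0, 0, 0.9, 0, 0, 0, 0, 0]

```text
time: 3.72
tcp_pos: [0.4213, 0.2913, 0.1062]
tcp_rot: [[-0.722, 0.692, -0.001], [0.692, 0.722, -0.003], [-0.001, -0.003, -1.0]]
contact_force: [-3.3, -1.7, 0.4]
width: -0.0003
```

```bash
python3 -c "
from look import *
look('z6')"
```

```text
[0.4213 0.2913 0.1062] [-3.3 -1.7  0.4] 3.7167
```

View pics/z6.png

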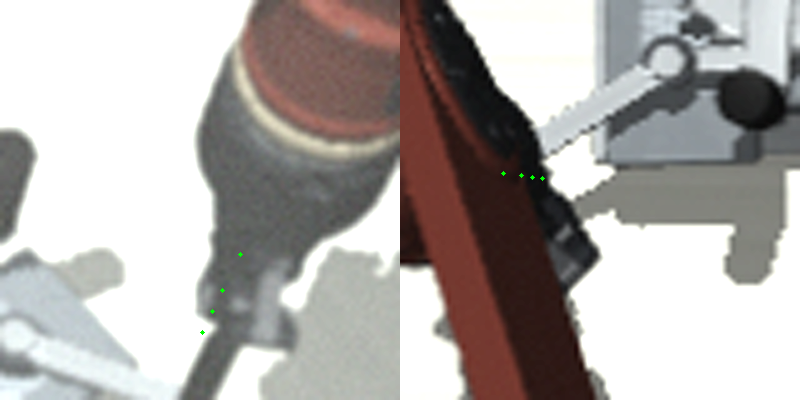

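Call:
move_arm:
  rows: [0, 0.15, 0, 0, 0, 0, 0, 0, 0.3, 0, 0, 0, 0, 0, 0, 0.4, 0, 0, 0, 0, 0, 0, 0.5, 0, 0, 0, 0, 0]

```text
time: 4.15
tcp_pos: [0.4256, 0.295, 0.1054]
tcp_rot: [[-0.724, 0.69, -0.017], [0.69, 0.723, -0.02], [-0.001, -0.026, -1.0]]
contact_force: [-19.7, -23.8, 20.5]
width: -0.0002
```

```bash
python3 -c "
from look import *
look('z7')"
```

```text
[0.4256 0.295  0.1054] [-19.7 -23.8  20.5] 4.15
```

View pics/z7.png

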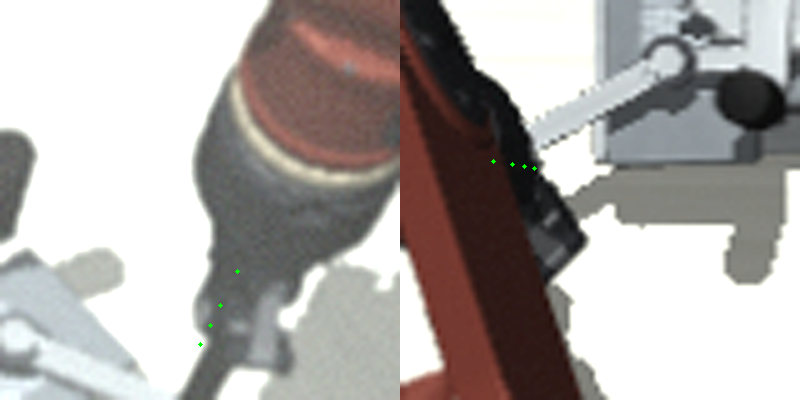

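Lever is at its stop (31 N at the finger, and TCP + 22 mm matches the predicted stop position, so the TCP report is right). Back off, rise, open.

Call:
move_arm:
  rows: [0, -0.5, 0, 0, 0, 0, 0, 0, -1, 0, 0, 0, 0, 0, 0, -1, -1.2, 0, 0, 0, 40, 0, -1, -2.4, 0, 0, 0, 70, 0, -1, -3, 0, 0, 0, 70, 0, -1, -3, 0, 0, 0, 70]

```text
time: 4.75
tcp_pos: [0.4116, 0.2775, 0.2029]
tcp_rot: [[-0.723, 0.691, -0.004], [0.691, 0.723, -0.013], [-0.006, -0.012, -1.0]]
contact_force: [0.9, 0.7, 0.9]
width: 0.048
```

```bash
python3 -c "
from look import *
look('z8')
print(arm.read_state()['tcp_rot'],shift([.4585,.1905,.195]))"
```

```text
[0.4116 0.2775 0.2029] [0.9 0.7 0.9] 4.75
[[-0.72330573  0.69041092 -0.01271184]
 [ 0.69052138  0.7230961  -0.0176708 ]
 [-0.00300823 -0.02155919 -0.99976305]] [-3.18 -0.9   0.12]
```

View pics/z8.png

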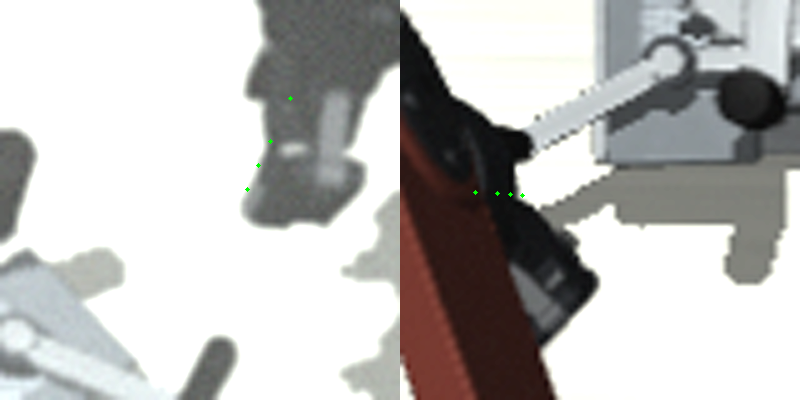

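Call:
move_arm:
  rows: [-1, -0.3, 0.1, -1.2, 0, 0, 70, -2, -0.6, 0.2, -1.2, 0, 0, 70, -2.8, -0.8, 0.2, -1.2, 0, 0, 70, -3.2, -0.9, 0.2, -1.2, 0, 0, 70, -3.2, -0.9, 0.2, -1.2, 0, 0, 70, -3.2, -0.9, 0.2, -1.2, 0, 0, 70]

```text
time: 5.35
tcp_pos: [0.4584, 0.1899, 0.1914]
tcp_rot: [[-0.722, 0.692, -0.0], [0.692, 0.722, -0.002], [-0.001, -0.002, -1.0]]
contact_force: [-0.1, -0.3, 1.1]
width: 0.0699
```

```bash
python3 -c "
from look import *
look('z9',(180,340),(200,140))
print(arm.read_state()['tcp_rot'],shift([.4585,.1905,.115]))"
```

```text
[0.4584 0.1899 0.1914] [-0.1 -0.3  1.1] 5.35
[[-7.23674497e-01  6.90141339e-01  3.93709008e-04]
 [ 6.90139400e-01  7.23673619e-01 -2.02537807e-03]
 [-1.68271395e-03 -1.19400035e-03 -9.99997871e-01]] [-0.01  0.01  2.56]
```

View pics/z9.png

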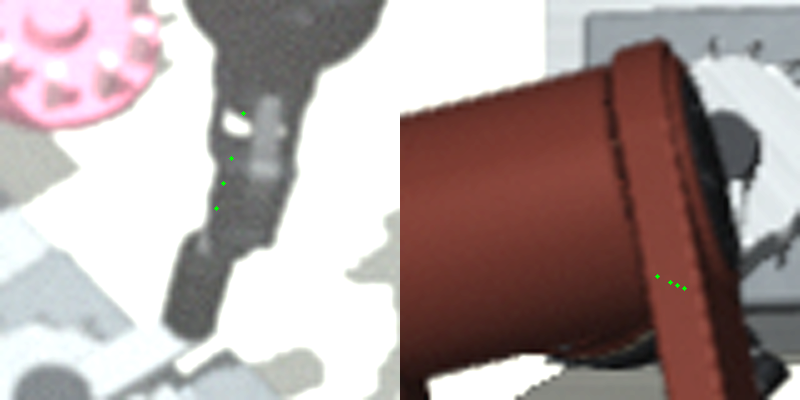

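Call:
move_arm:
  rows: [0, 0, 0.5, 0, 0, 0, 70, 0, 0, 1, 0, 0, 0, 70, 0, 0, 1.5, 0, 0, 0, 70, 0, 0, 2, 0, 0, 0, 70, 0, 0, 2.5, 0, 0, 0, 70, 0, 0, 2.5, 0, 0, 0, 70]

```text
time: 5.95
tcp_pos: [0.4546, 0.1911, 0.1135]
tcp_rot: [[-0.725, 0.689, -0.006], [0.689, 0.725, -0.003], [0.002, -0.007, -1.0]]
contact_force: [-1.1, -0.2, -1.1]
width: 0.0699
```

```bash
python3 -c "
from look import *
look('z10',(180,340),(200,140))"
```

```text
[0.4546 0.1911 0.1135] [-1.1 -0.2 -1.1] 5.95
```

View pics/z10.png

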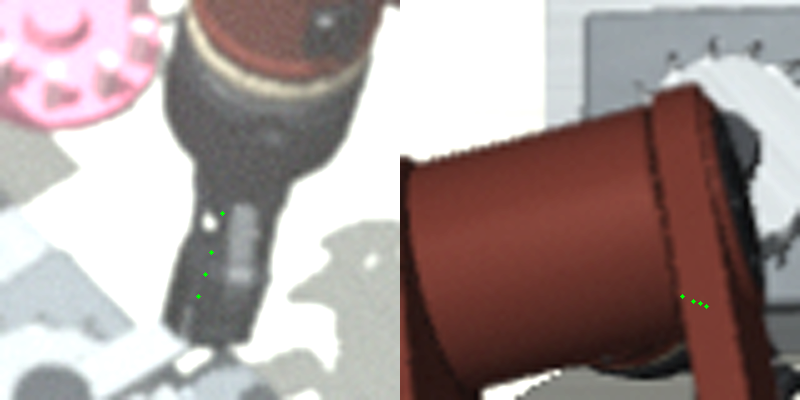

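Call:
move_arm:
  rows: [0, 0, 0, 0, 0, 0, 30, 0, 0, 0, 0, 0, 0, 20, 0, 0, 0, 0, 0, 0, 10, 0, 0, 0, 0, 0, 0, 10, 0, 0, 0, 0, 0, 0, 10, 0, 0, 0, 0, 0, 0, 10]

```text
time: 6.55
tcp_pos: [0.4577, 0.1915, 0.1178]
tcp_rot: [[-0.725, 0.689, -0.0], [0.689, 0.725, -0.002], [-0.001, -0.001, -1.0]]
contact_force: [-1.4, -0.5, 5.8]
width: 0.0236
```

```bash
python3 -c "
from look import *
look('z11',(180,340),(200,140))"
```

```text
[0.4577 0.1915 0.1178] [-1.4 -0.5  5.8] 6.55
```

View pics/z11.png

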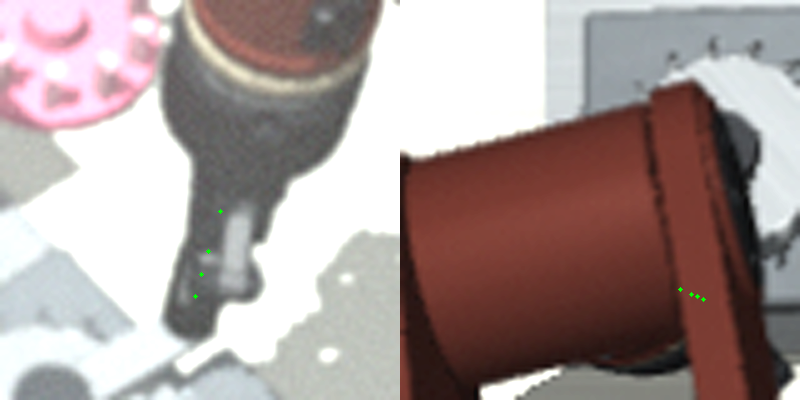

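Width 23.6 mm (knob is 26) and the picture shows the finger to the right of the knob, so the pads sit off-centre in tool x. Open, shift −x, close again.

Call:
move_arm:
  rows: [0, 0, 0, 0, 0, 0, 45, 0, 0, 0, 0, 0, 0, 45, 0, 0, 0, 0, 0, 0, 45, -0.25, 0, 0, 0, 0, 0, 45, -0.5, 0, 0, 0, 0, 0, 45, -0.5, 0, 0, 0, 0, 0, 10, -0.5, 0, 0, 0, 0, 0, 10, -0.5, 0, 0, 0, 0, 0, 10, -0.5, 0, 0, 0, 0, 0, 10]

```text
time: 7.4
tcp_pos: [0.4691, 0.1808, 0.1182]
tcp_rot: [[-0.725, 0.689, 0.001], [0.689, 0.725, -0.003], [-0.002, -0.001, -1.0]]
contact_force: [1.4, -1.4, 0.9]
width: 0.02
```

```bash
python3 -c "
from look import *
look('z12',(180,340),(200,140))"
```

```text
[0.4691 0.1808 0.1182] [ 1.4 -1.4  0.9] 7.4
```

View pics/z12.png

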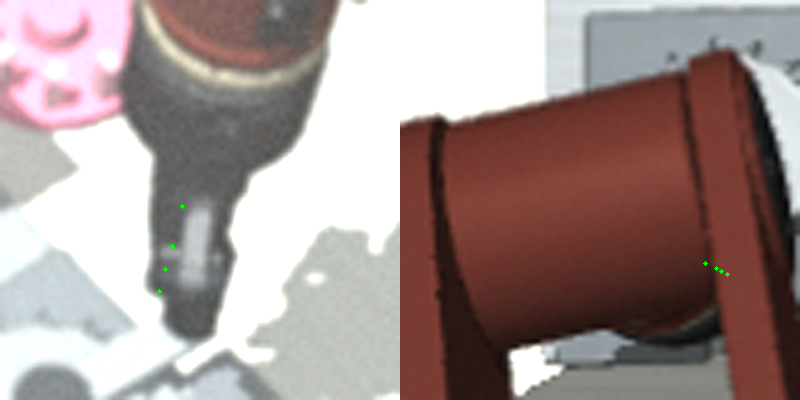

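Call:
move_arm:
  rows: [0, 0, 0, 0, 0, 0, 10, 0, 0, 0, 0, 0, 0, 10, 0, 0, 0, 0, 0, 0, 10]

```text
time: 7.75
tcp_pos: [0.4691, 0.1807, 0.1181]
tcp_rot: [[-0.725, 0.689, 0.001], [0.689, 0.725, -0.003], [-0.003, -0.001, -1.0]]
contact_force: [0.7, -2.3, 2.6]
width: 0.0199
```

Width dropped further (19.9), so the first grip was the centred one (with ~2 mm pad give). Going back.

Call:
move_arm:
  rows: [0, 0, 0, 0, 0, 0, 45, 0, 0, 0, 0, 0, 0, 45, 0, 0, 0, 0, 0, 0, 45, 0.3, 0, 0, 0, 0, 0, 45, 0.6, 0, 0, 0, 0, 0, 45, 0.6, 0, 0, 0, 0, 0, 10, 0.6, 0, 0, 0, 0, 0, 10, 0.6, 0, 0, 0, 0, 0, 10, 0.6, 0, 0, 0, 0, 0, 10]

```text
time: 8.5
tcp_pos: [0.4551, 0.1937, 0.1182]
tcp_rot: [[-0.725, 0.689, -0.001], [0.689, 0.725, -0.002], [-0.001, -0.002, -1.0]]
contact_force: [-4.2, 1.3, 2.7]
width: 0.0235
```

Run:
```python
from h import *
from station import arm
from look import look
look('z13',(180,340),(200,140))
s=arm.read_state();p=s["tcp_pos"];R=np.array(s["tcp_rot"])
d=p[:2]-HUB;print(s["width"],"r",np.hypot(*d),"bearing hoist",np.degrees(np.arctan2(d[1],d[0])-YAW), "yaw tool y",np.degrees(np.arctan2(R[1,1],R[0,1])))
```

```text
[0.4551 0.1937 0.1182] [-4.2  1.3  2.7] 8.5
0.02362212037438139 r 0.07852008142662156 bearing hoist 174.17341527972025 yaw tool y 46.44778378202944
```

View pics/z13.png

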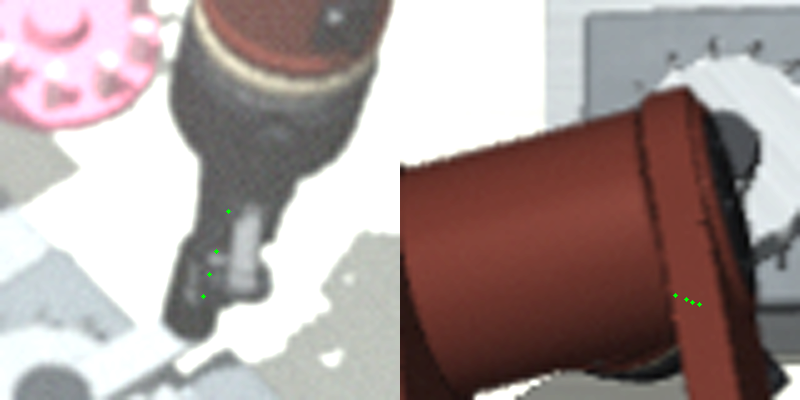

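```bash
cat > tab.py <<'E'
from h import *
from station import arm
def tab(th0,steps,r=.075):
    R=np.array(arm.read_state()["tcp_rot"])
    for a in steps:
        d=r*np.array([np.cos(th0+a)-np.cos(th0),np.sin(th0+a)-np.sin(th0),0])
        q=R.T@d/.03; print(f"{a:.3f}: {q[0]:.2f}, {q[1]:.2f}, {q[2]:.2f}")
E
python3 -c "
from tab import *
tab(np.radians(175.5),np.arange(1,6)*.08)"
```

```text
0.080: -0.13, -0.15, 0.00
0.160: -0.28, -0.29, 0.00
0.240: -0.43, -0.42, 0.00
0.320: -0.59, -0.53, 0.00
0.400: -0.77, -0.63, 0.00
```

Call:
move_arm:
  rows: [-0.13, -0.15, 0, 0, 0, 0, 10, -0.28, -0.29, 0, 0, 0, 0, 10, -0.43, -0.42, 0, 0, 0, 0, 10, -0.6, -0.53, 0, 0, 0, 0, 10, -0.68, -0.59, 0, 0, 0, 0, 10, -0.68, -0.59, 0, 0, 0, 0, 10]

```text
time: 9.1
tcp_pos: [0.4587, 0.1672, 0.1183]
tcp_rot: [[-0.724, 0.69, 0.001], [0.69, 0.724, 0.0], [-0.001, 0.001, -1.0]]
contact_force: [1.6, 4.7, -1.6]
width: 0.0235
```

```bash
python3 -c "
from look import *
look('z14',(200,330),(200,150))
print(arm.read_state()['width'])"
```

```text
[0.4587 0.1672 0.1183] [ 1.6  4.7 -1.6] 9.1
0.023365713759235587
```

View pics/z14.png

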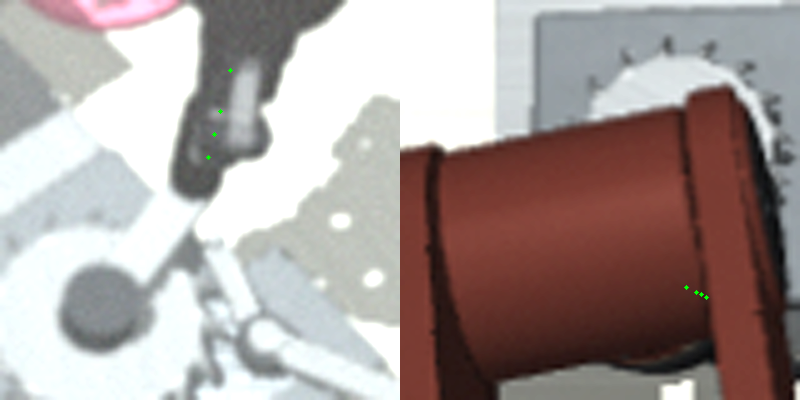

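```bash
python3 -c "
from look import *
f=arm.grab_frame('scene')
cv2.imwrite('pics/z15.png',cv2.convertScaleAbs(cv2.resize(f['img'][235:285,340:400,::-1],None,fx=12,fy=12,interpolation=cv2.INTER_CUBIC),alpha=1.3))
for r in(.050,.061,.066):
  for a in (150,165,175): print(r,a,(proj(f,[HUB[0]+r*np.cos(np.radians(a)),HUB[1]+r*np.sin(np.radians(a)),.08])-[340,235])*12)
print('piv',(proj(f,[*W(-52.3,222.3),.085])-[340,235])*12)
"
```

```text
0.05 150 [376.98086511 320.48809997]
0.05 165 [356.67554185 258.78441581]
0.05 175 [333.84006407 220.89298096]
0.061 150 [435.61737626 315.5258704 ]
0.061 165 [410.52619305 240.42661211]
0.061 175 [382.53566196 194.39250345]
0.066 150 [462.22853039 313.2675956 ]
0.066 165 [434.92524612 232.10133796]
0.066 175 [404.57688934 182.3890272 ]
piv [513.61820432 384.00450715]
```

View pics/z15.png

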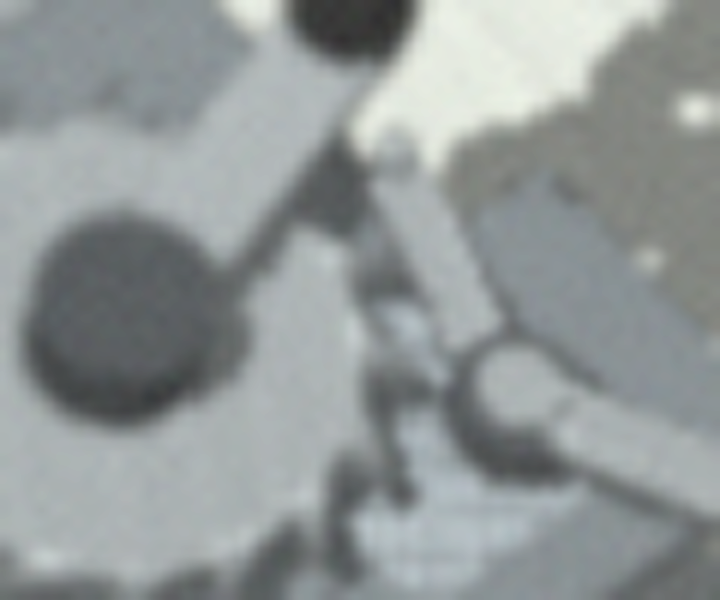

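Pawl nose (395,155 in the zoom) lies beyond the 66 mm radius: it is out, and the force shows the load in my hand. Now lowering.

```bash
python3 -c "
from tab import *
tab(np.radians(195.7),-np.array([.04,.1,.2,.3,.4,.5,.6,.7,.8,.9,1,1.1,1.2,1.3,1.4]))"
```

```text
-0.040: 0.08, 0.05, -0.00
-0.100: 0.21, 0.14, -0.00
-0.200: 0.40, 0.30, -0.00
-0.300: 0.58, 0.47, -0.00
-0.400: 0.74, 0.67, -0.00
-0.500: 0.87, 0.88, -0.00
-0.600: 0.99, 1.10, -0.00
-0.700: 1.08, 1.33, -0.00
-0.800: 1.15, 1.57, -0.00
-0.900: 1.20, 1.81, 0.00
-1.000: 1.22, 2.06, 0.00
-1.100: 1.22, 2.31, 0.00
-1.200: 1.19, 2.56, 0.00
-1.300: 1.14, 2.80, 0.00
-1.400: 1.06, 3.04, 0.00
```

Call:
move_arm:
  rows: [0.08, 0.05, 0, 0, 0, 0, 10, 0.21, 0.14, 0, 0, 0, 0, 10, 0.4, 0.3, 0, 0, 0, 0, 10, 0.58, 0.47, 0, 0, 0, 0, 10, 0.74, 0.67, 0, 0, 0, 0, 10, 0.87, 0.88, 0, 0, 0, 0, 10, 0.99, 1.1, 0, 0, 0, 0, 10, 1.08, 1.33, 0, 0, 0, 0, 10, 1.15, 1.57, 0, 0, 0, 0, 10, 1.15, 1.57, 0, 0, 0, 0, 10]

```text
time: 10.08
tcp_pos: [0.4657, 0.229, 0.1183]
tcp_rot: [[-0.725, 0.689, 0.0], [0.689, 0.725, 0.004], [0.003, 0.003, -1.0]]
contact_force: [-3.4, 6.9, 1.5]
width: 0.0234
```

```bash
python3 -c "
from tab import *
s=arm.read_state();p=s['tcp_pos'];d=p[:2]-HUB;th=np.arctan2(d[1],d[0]);f=s['contact_force'];print(p,np.hypot(*d),np.degrees(th),s['width'],'Frad',f[0]*np.cos(th)+f[1]*np.sin(th),'Ftan',-f[0]*np.sin(th)+f[1]*np.cos(th))
tab(np.radians(195.7)-.8,-np.arange(1,17)*.1)"
```

```text
[0.46571968 0.22895684 0.11830519] 0.0794533936644193 148.54856758861413 0.02344883421709742 Frad 6.4851842681275045 Ftan -4.111118857984668
-0.100: 0.05, 0.25, 0.00
-0.200: 0.07, 0.49, 0.00
-0.300: 0.06, 0.74, 0.00
-0.400: 0.03, 0.99, 0.00
-0.500: -0.02, 1.24, 0.00
-0.600: -0.10, 1.47, 0.00
-0.700: -0.20, 1.70, 0.01
-0.800: -0.32, 1.92, 0.01
-0.900: -0.47, 2.12, 0.01
-1.000: -0.63, 2.31, 0.01
-1.100: -0.81, 2.48, 0.01
-1.200: -1.01, 2.64, 0.01
-1.300: -1.22, 2.77, 0.01
-1.400: -1.45, 2.88, 0.01
-1.500: -1.68, 2.96, 0.01
-1.600: -1.92, 3.03, 0.00
```

Call:
move_arm:
  rows: [0.05, 0.25, 0, 0, 0, 0, 10, 0.07, 0.49, 0, 0, 0, 0, 10, 0.06, 0.74, 0, 0, 0, 0, 10, 0.03, 0.99, 0, 0, 0, 0, 10, -0.02, 1.24, 0, 0, 0, 0, 10, -0.1, 1.47, 0, 0, 0, 0, 10, -0.2, 1.7, 0, 0, 0, 0, 10, -0.32, 1.92, 0, 0, 0, 0, 10, -0.47, 2.12, 0, 0, 0, 0, 10, -0.63, 2.31, 0, 0, 0, 0, 10, -0.81, 2.48, 0, 0, 0, 0, 10, -1.01, 2.64, 0, 0, 0, 0, 10, -1.22, 2.77, 0, 0, 0, 0, 10, -1.45, 2.88, 0, 0, 0, 0, 10, -1.68, 2.96, 0, 0, 0, 0, 10, -1.8, 3, 0, 0, 0, 0, 10]

```text
time: 11.42
tcp_pos: [0.568, 0.2555, 0.1184]
tcp_rot: [[-0.725, 0.689, 0.001], [0.689, 0.725, 0.002], [0.001, 0.002, -1.0]]
contact_force: [3.8, -2.0, -2.2]
width: 0.0233
```

```bash
python3 -c "
from tab import *
s=arm.read_state();p=s['tcp_pos'];d=p[:2]-HUB;th=np.arctan2(d[1],d[0]);f=s['contact_force'];print(p,np.hypot(*d),np.degrees(th),s['width'],'Frad',f[0]*np.cos(th)+f[1]*np.sin(th),'Ftan',-f[0]*np.sin(th)+f[1]*np.cos(th))
tab(np.radians(195.7)-2.35,-np.arange(1,20)*.1)
from look import look; look('z16',(180,240),(160,150),k=160)"
```

```text
[0.56803944 0.25546097 0.11841125] 0.0762342832420481 63.05920181599145 0.02332524474804513 Frad -0.08339858352059437 Ftan -4.279494046035331
-0.100: -0.24, 0.05, -0.00
-0.200: -0.49, 0.08, -0.00
-0.300: -0.74, 0.08, -0.00
-0.400: -0.99, 0.05, -0.00
-0.500: -1.24, 0.01, -0.00
-0.600: -1.48, -0.07, -0.00
-0.700: -1.71, -0.16, -0.00
-0.800: -1.93, -0.28, -0.00
-0.900: -2.13, -0.42, -0.00
-1.000: -2.33, -0.58, -0.00
-1.100: -2.50, -0.76, -0.00
-1.200: -2.66, -0.95, -0.01
-1.300: -2.79, -1.16, -0.01
-1.400: -2.91, -1.39, -0.01
-1.500: -3.00, -1.62, -0.01
-1.600: -3.07, -1.86, -0.01
-1.700: -3.11, -2.10, -0.01
-1.800: -3.13, -2.35, -0.01
-1.900: -3.12, -2.60, -0.01
[0.568  0.2555 0.1184] [ 3.8 -2.  -2.2] 11.4167
```

View pics/z16.png

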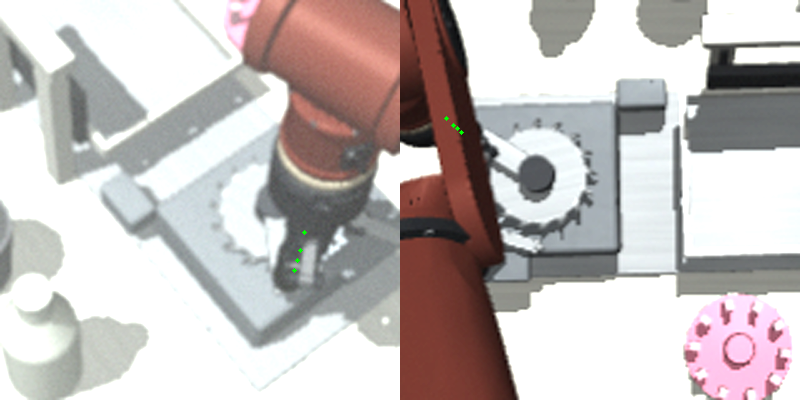

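Call:
move_arm:
  rows: [-0.24, 0.05, 0, 0, 0, 0, 10, -0.49, 0.08, 0, 0, 0, 0, 10, -0.74, 0.08, 0, 0, 0, 0, 10, -0.99, 0.05, 0, 0, 0, 0, 10, -1.24, 0.01, 0, 0, 0, 0, 10, -1.48, -0.07, 0, 0, 0, 0, 10, -1.71, -0.16, 0, 0, 0, 0, 10, -1.93, -0.28, 0, 0, 0, 0, 10, -2.13, -0.42, 0, 0, 0, 0, 10, -2.33, -0.58, 0, 0, 0, 0, 10, -2.5, -0.76, 0, 0, 0, 0, 10, -2.66, -0.95, 0, 0, 0, 0, 10, -2.79, -1.16, 0, 0, 0, 0, 10, -2.91, -1.39, 0, 0, 0, 0, 10, -3, -1.62, 0, 0, 0, 0, 10, -3.04, -1.74, 0, 0, 0, 0, 10, -3.07, -1.86, 0, 0, 0, 0, 10]

```text
time: 12.93
tcp_pos: [0.5937, 0.1514, 0.1182]
tcp_rot: [[-0.724, 0.69, -0.005], [0.69, 0.724, 0.003], [0.006, -0.001, -1.0]]
contact_force: [-4.0, -2.2, 2.9]
width: 0.0237
```

```bash
python3 -c "
from tab import *
s=arm.read_state();p=s['tcp_pos'];d=p[:2]-HUB;th=np.arctan2(d[1],d[0]);f=s['contact_force'];print(p,np.hypot(*d),np.degrees(th),s['width'],'Frad',f[0]*np.cos(th)+f[1]*np.sin(th),'Ftan',-f[0]*np.sin(th)+f[1]*np.cos(th))
tab(np.radians(195.7)-3.95,-np.arange(1,10)*.05)
from look import look; look('z17',(130,200),(160,230),k=160)"
```

```text
[0.59372183 0.15135554 0.11816015] 0.07023596238543285 -30.971706114487954 0.023677784332096413 Frad -2.2963492131152554 Ftan -3.9735483160553478
-0.050: -0.03, -0.12, -0.00
-0.100: -0.04, -0.25, -0.00
-0.150: -0.06, -0.37, -0.00
-0.200: -0.06, -0.50, 0.00
-0.250: -0.06, -0.62, 0.00
-0.300: -0.06, -0.74, 0.00
-0.350: -0.05, -0.87, 0.00
-0.400: -0.03, -0.99, 0.00
-0.450: -0.00, -1.12, 0.00
[0.5937 0.1514 0.1182] [-4.  -2.2  2.9] 12.9333
```

View pics/z17.png

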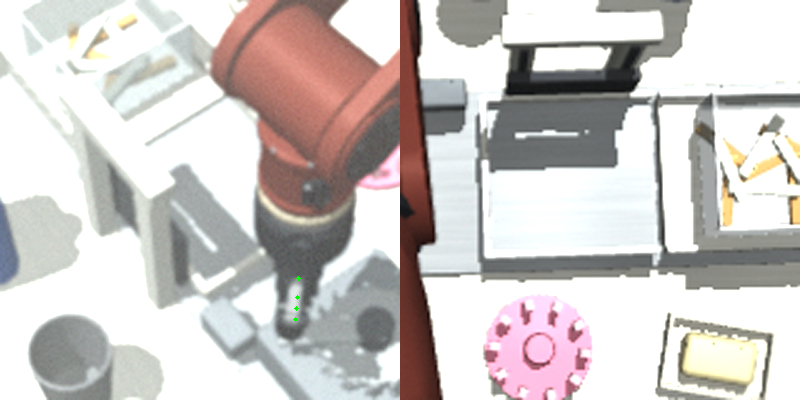

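Call:
move_arm:
  rows: [-0.03, -0.12, 0, 0, 0, 0, 10, -0.04, -0.25, 0, 0, 0, 0, 10, -0.06, -0.37, 0, 0, 0, 0, 10, -0.06, -0.5, 0, 0, 0, 0, 10, -0.06, -0.62, 0, 0, 0, 0, 10, -0.06, -0.62, 0, 0, 0, 0, 10]

```text
time: 13.53
tcp_pos: [0.5844, 0.1395, 0.1184]
tcp_rot: [[-0.723, 0.691, 0.002], [0.691, 0.723, 0.01], [0.005, 0.009, -1.0]]
contact_force: [4.6, 6.3, -4.7]
width: 0.0235
```

```bash
python3 -c "
from tab import *
s=arm.read_state();p=s['tcp_pos'];d=p[:2]-HUB;th=np.arctan2(d[1],d[0]);f=s['contact_force'];print(p,np.hypot(*d),np.degrees(th),s['width'],'Frad',f[0]*np.cos(th)+f[1]*np.sin(th),'Ftan',-f[0]*np.sin(th)+f[1]*np.cos(th))
from look import look; look('z18',(130,200),(160,230),k=160)"
```

```text
[0.58435876 0.1395346  0.11842048] 0.06990917779644873 -43.322981924677194 0.023530823784188866 Frad -0.9248952962444461 Ftan 7.740481167279495
[0.5844 0.1395 0.1184] [ 4.6  6.3 -4.7] 13.5333
```

View pics/z18.png

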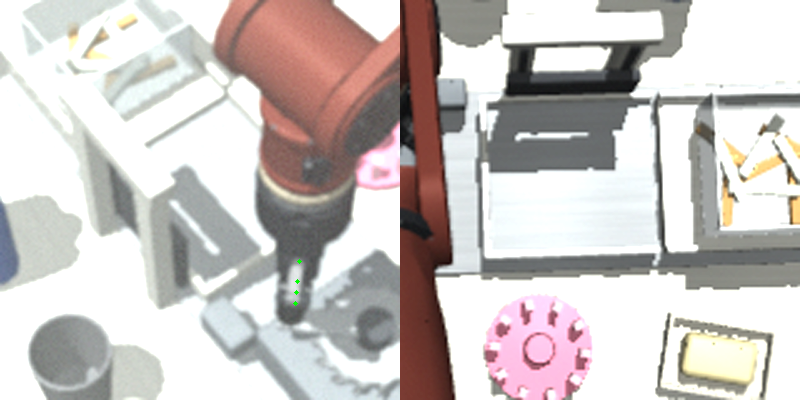

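Force reversed (+7.7 N tangential): crank is against its down stop at bearing −43°, as predicted. Release the knob and go to the lever.

Call:
move_arm:
  rows: [0, 0, 0, 0, 0, 0, 60, 0, 0, 0, 0, 0, 0, 60, 0, 0, 0, 0, 0, 0, 60, 0, 0, -1, 0, 0, 0, 60, 0, 0, -2, 0, 0, 0, 60, 0, 0, -2.9, 0, 0, 0, 60, 0, 0, -2.9, 0, 0, 0, 60]

```text
time: 14.22
tcp_pos: [0.5889, 0.1393, 0.2133]
tcp_rot: [[-0.724, 0.69, 0.015], [0.69, 0.723, 0.011], [-0.003, 0.018, -1.0]]
contact_force: [1.0, 0.7, 0.8]
width: 0.0599
```

```bash
python3 -c "
from look import *
look('z19',(130,200),(160,230),k=160)
print(arm.read_state()['tcp_rot'],shift([.474,.345,.205]))"
```

```text
[0.5889 0.1393 0.2133] [1.  0.7 0.8] 14.2167
[[-0.72345808  0.69034134  0.00610263]
 [ 0.69036349  0.72339176  0.01012976]
 [ 0.0025784   0.01154149 -0.99993007]] [7.44 2.4  0.14]
```

View pics/z19.png

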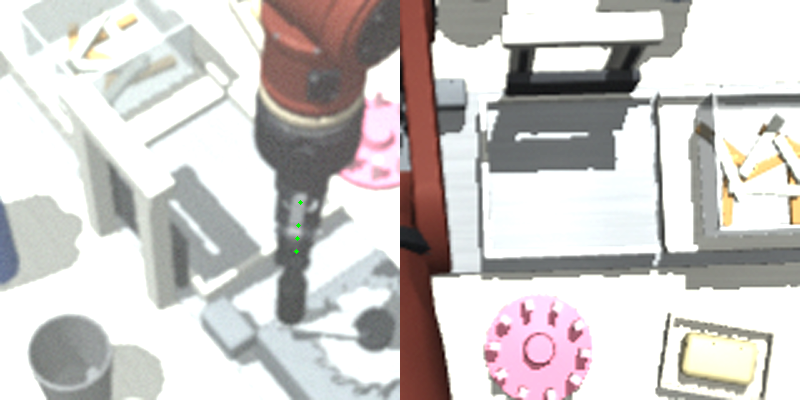

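Call:
move_arm:
  rows: [1.1, 0.4, 0, 0.7, 0, 0, 0, 2.2, 0.8, 0, 0.7, 0, 0, 0, 3.3, 1.2, 0, 0.7, 0, 0, 0, 4.4, 1.6, 0, 0.7, 0, 0, 0, 5.5, 2, 0, 0.7, 0, 0, 0, 6.6, 2.4, 0, 0.7, 0, 0, 0, 7.4, 2.5, 0, 0.7, 0, 0, 0, 7.4, 2.5, 0.2, 0.7, 0, 0, 0, 7.4, 2.5, 0.2, 0.7, 0, 0, 0]

```text
time: 15.07
tcp_pos: [0.4744, 0.3464, 0.2001]
tcp_rot: [[-0.725, 0.688, -0.007], [0.688, 0.725, -0.002], [0.004, -0.006, -1.0]]
contact_force: [-0.3, 0.1, 0.1]
width: -0.0
```

```bash
python3 -c "
from look import *
look('z20',(200,340),(200,110),k=110)
print(shift([.474,.345,.105]))"
```

```text
[0.4744 0.3464 0.2001] [-0.3  0.1  0.1] 15.0667
[ 0.04 -0.04  3.21]
```

View pics/z20.png

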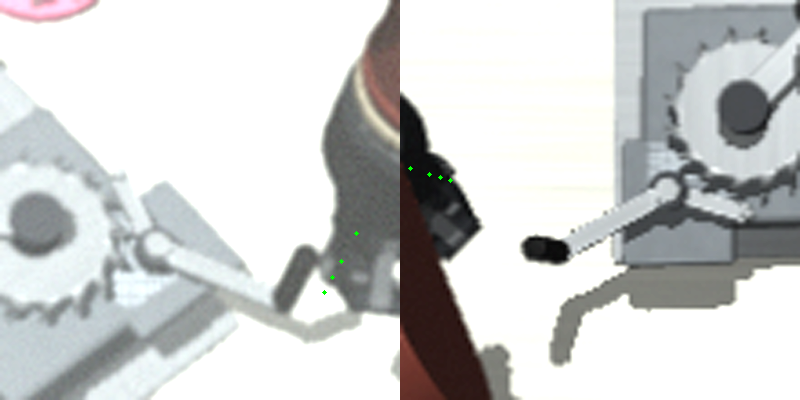

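Call:
move_arm:
  rows: [0, 0, 1.1, 0, 0, 0, 0, 0, 0, 2.2, 0, 0, 0, 0, 0, 0, 3.1, 0, 0, 0, 0, 0, 0, 3.1, 0, 0, 0, 0, 0, -0.4, 3.1, 0, 0, 0, 0, 0, -0.8, 3.1, 0, 0, 0, 0, 0, -1.1, 3.1, 0, 0, 0, 0, 0, -1.4, 3.1, 0, 0, 0, 0, 0, -1.7, 3.1, 0, 0, 0, 0, 0, -2, 3.1, 0, 0, 0, 0, 0, -2.2, 3.1, 0, 0, 0, 0, 0, -2.3, 3.1, 0, 0, 0, 0]

```text
time: 16.17
tcp_pos: [0.4286, 0.2957, 0.1106]
tcp_rot: [[-0.723, 0.691, -0.002], [0.691, 0.723, 0.001], [0.003, -0.0, -1.0]]
contact_force: [0.4, 2.9, 4.6]
width: 0.0002
```

```bash
python3 -c "
from look import *
look('z21',(200,340),(200,110),k=110)
print(shift([.4217,.291,.105]))"
```

```text
[0.4286 0.2957 0.1106] [0.4 2.9 4.6] 16.1667
[ 0.06 -0.26  0.18]
```

View pics/z21.png

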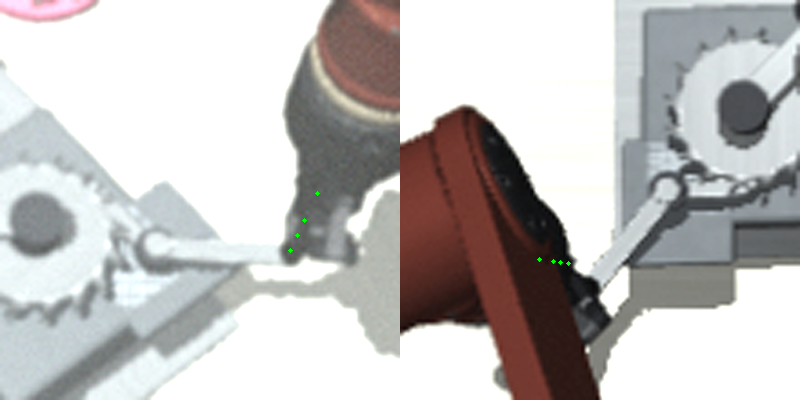

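Call:
move_arm:
  rows: [0, -0.15, 0, 0, 0, 0, 0, 0, -0.3, 0, 0, 0, 0, 0, 0, -0.45, 0, 0, 0, 0, 0, 0, -0.55, 0, 0, 0, 0, 0, 0, -0.6, 0, 0, 0, 0, 0]

```text
time: 16.68
tcp_pos: [0.4175, 0.2825, 0.1112]
tcp_rot: [[-0.723, 0.691, 0.001], [0.691, 0.723, 0.002], [0.0, 0.002, -1.0]]
contact_force: [6.5, 4.0, -1.7]
width: -0.0001
```

```bash
python3 -c "
from look import *
look('z22',(200,340),(200,110),k=110)"
```

```text
[0.4175 0.2825 0.1112] [ 6.5  4.  -1.7] 16.6833
```

View pics/z22.png

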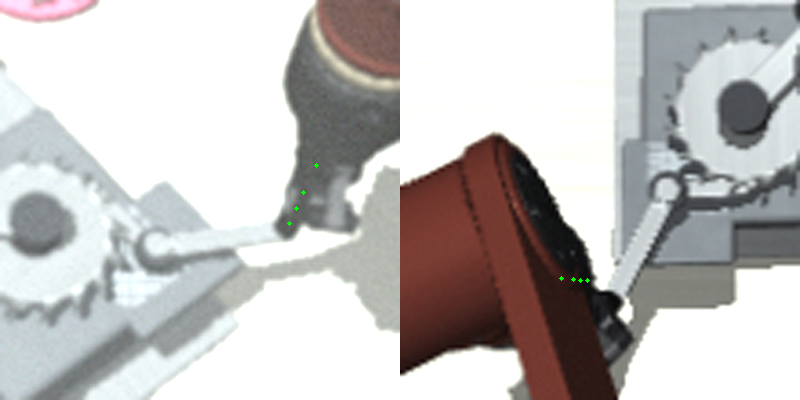

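Call:
move_arm:
  rows: [0, -0.15, 0, 0, 0, 0, 0, 0, -0.2, 0, 0, 0, 0, 0, 0, -0.2, 0, 0, 0, 0, 0]

```text
time: 17.03
tcp_pos: [0.4176, 0.2823, 0.1117]
tcp_rot: [[-0.722, 0.692, 0.012], [0.692, 0.722, 0.012], [-0.0, 0.018, -1.0]]
contact_force: [12.4, 12.7, -10.2]
width: 0.0002
```

```bash
python3 -c "
from look import *
look('z23',(235,340),(200,150),k=60)"
```

```text
[0.4176 0.2823 0.1117] [ 12.4  12.7 -10.2] 17.0333
```

View pics/z23.png

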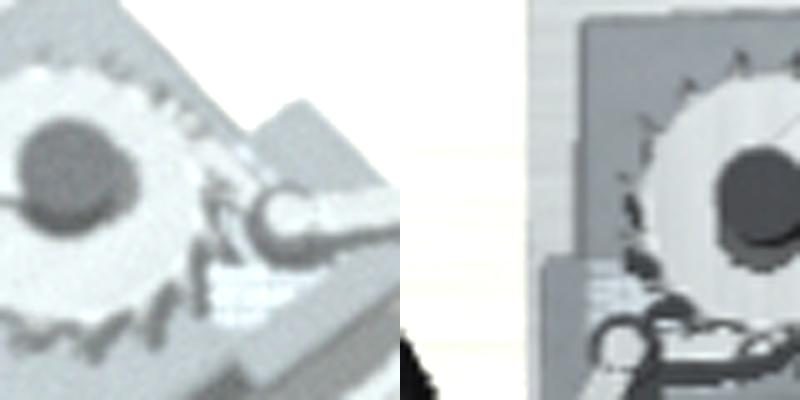

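Call:
move_arm:
  rows: [0, 0.5, 0, 0, 0, 0, 0, 0, 0.7, -0.5, 0, 0, 0, 0, 0, 0.7, -1.5, 0, 0, 0, 0, 0, 0.7, -2.5, 0, 0, 0, 0, 0, 0.7, -3, 0, 0, 0, 0]

```text
time: 17.55
tcp_pos: [0.4306, 0.2959, 0.204]
tcp_rot: [[-0.722, 0.692, 0.011], [0.692, 0.722, 0.011], [-0.0, 0.016, -1.0]]
contact_force: [1.5, 0.1, 0.5]
width: -0.0001
```

Run:
```python
from h import *
from station import arm
ims=[]
for n,(y0,x0) in dict(scene=(230,325),top=(215,165)).items():
    f=arm.grab_frame(n); k=50
    im=cv2.convertScaleAbs(cv2.resize(f["img"][y0:y0+k,x0:x0+k,::-1],(400,400),interpolation=cv2.INTER_CUBIC),alpha=1.1 if n=="scene" else 1.6)
    for r,c in((.050,(0,255,0)),(.0545,(0,255,255)),(.061,(0,0,255))):
        for a in np.radians(np.arange(140,240,4)):
            q=(proj(f,[HUB[0]+r*np.cos(a),HUB[1]+r*np.sin(a),.082])-[x0,y0])*8; cv2.circle(im,tuple(int(i) for i in q),1,c,-1)
    q=(proj(f,[*HUB,.106])-[x0,y0])*8; cv2.circle(im,tuple(int(i) for i in q),3,(255,0,0),-1)
    q=(proj(f,[*W(-52.3,222.3),.085])-[x0,y0])*8; cv2.circle(im,tuple(int(i) for i in q),3,(255,0,0),-1)
    ims.append(im)
cv2.imwrite("pics/z24.png",np.hstack(ims)); print(arm.read_state()["tcp_pos"])
```

```text
[0.43183766 0.29652738 0.20466605]
```

View pics/z24.png

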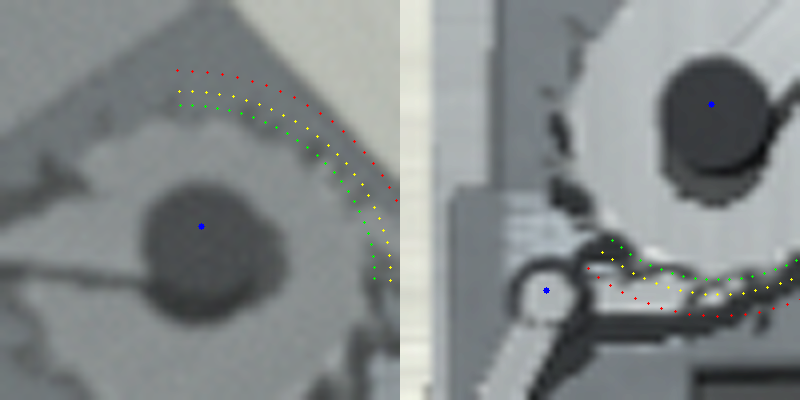

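Run:
```python
from h import *
from station import arm
ims=[]
for n,(y0,x0) in dict(scene=(232,345),top=(228,178)).items():
    f=arm.grab_frame(n); k=40
    raw=cv2.convertScaleAbs(cv2.resize(f["img"][y0:y0+k,x0:x0+k,::-1],(400,400),interpolation=cv2.INTER_CUBIC),alpha=1.3 if n=="scene" else 1.8)
    for r in(.050,.0545,.061):
        for a in (160,175,190): print(n,r,a,np.round((proj(f,[HUB[0]+r*np.cos(np.radians(a)),HUB[1]+r*np.sin(np.radians(a)),.082])-[x0,y0])*10))
    ims.append(raw)
cv2.imwrite("pics/z25.png",np.hstack(ims))
```

```text
scene 0.05 160 [256. 258.]
scene 0.05 175 [229. 210.]
scene 0.05 190 [191. 169.]
scene 0.0545 160 [275. 254.]
scene 0.0545 175 [246. 201.]
scene 0.0545 190 [204. 156.]
scene 0.061 160 [302. 247.]
scene 0.061 175 [270. 188.]
scene 0.061 190 [223. 138.]
top 0.05 160 [197. 207.]
top 0.05 175 [250. 219.]
top 0.05 190 [304. 217.]
top 0.0545 160 [190. 225.]
top 0.0545 175 [248. 237.]
top 0.0545 190 [307. 235.]
top 0.061 160 [180. 250.]
top 0.061 175 [245. 264.]
top 0.061 190 [311. 262.]
```

View pics/z25.png

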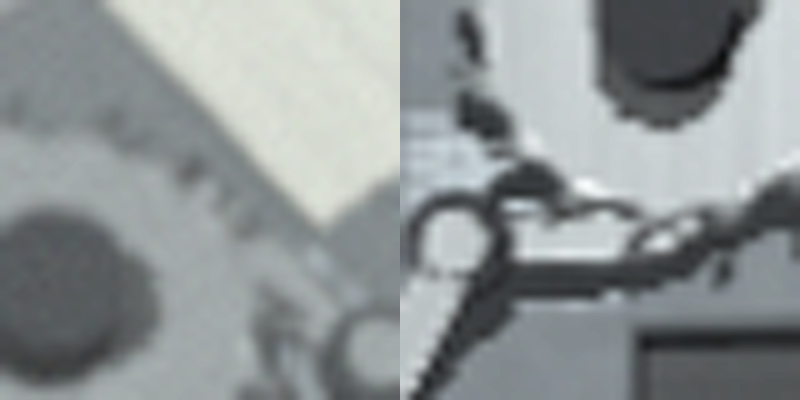

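Run:
```python
from h import *
from station import arm
ims=[]
for n,(y0,x0) in dict(scene=(237,355),top=(228,178)).items():
    k=40;a=[]
    for f in (pickle.load(open(n+"0.pkl","rb")),arm.grab_frame(n)):
        im=cv2.resize(f["img"][y0:y0+k,x0:x0+k,::-1],(300,300),interpolation=cv2.INTER_LANCZOS4)
        a.append(cv2.normalize(im,None,0,255,cv2.NORM_MINMAX) if n=="scene" else cv2.convertScaleAbs(im,alpha=1.8))
    ims.append(np.hstack(a))
cv2.imwrite("pics/z26.png",np.vstack(ims))
```

```text
(no output)
```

View pics/z26.png

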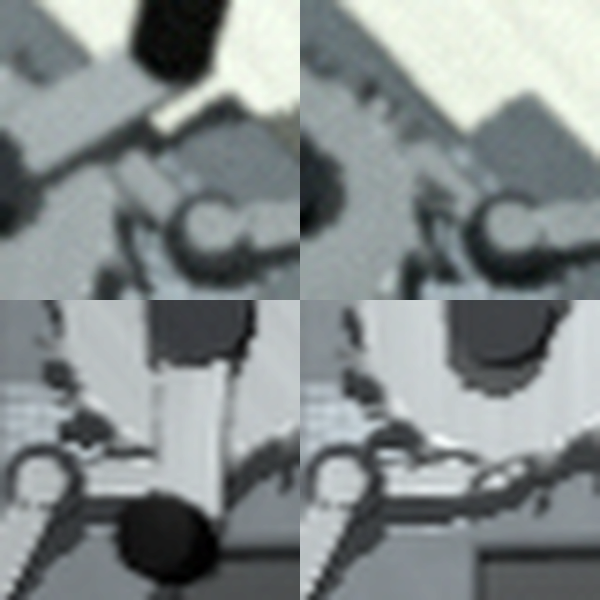

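Bar edge and tooth pattern match the start picture: the pawl is seated. Now over to the bin's −y side, turning the jaws along hoist x.

Call:
move_arm:
  rows: [-1, -0.7, -0.2, 0, 0, 2, 30, -2, -1.5, -0.4, 0, 0, 4, 60, -3, -2.2, -0.4, 0, 0, 7, 60, -4, -3, -0.4, 0, 0, 10, 60, -5, -3.7, -0.4, 0, 0, 13, 60, -6, -4.4, -0.4, 0, 0, 16, 60, -7, -5.2, -0.4, 0, 0, 19, 60, -8, -5.9, -0.4, 0, 0, 22, 60, -9, -6.7, -0.4, 0, 0, 25, 60, -10, -7.4, -0.4, 0, 0, 28, 60, -11, -8.1, -0.4, 0, 0, 31, 60, -12, -8.9, -0.4, 0, 0, 34, 60, -13, -9.6, -0.4, 0, 0, 37, 60, -14, -10.4, -0.4, 0, 0, 40, 60, -15, -11.1, -0.4, 0, 0, 43, 60, -16, -11.8, -0.4, 0, 0, 45, 60, -17, -12.6, -0.4, 0, 0, 45, 60, -17.8, -13.2, -0.4, 0, 0, 45, 60, -17.8, -13.2, -0.4, 0, 0, 45, 60, -17.8, -13.2, -0.4, 0, 0, 45, 60]

```text
time: 19.52
tcp_pos: [0.5388, -0.3608, 0.2028]
tcp_rot: [[-0.018, 1.0, 0.003], [1.0, 0.018, 0.013], [0.013, 0.003, -1.0]]
contact_force: [-0.6, 0.9, -0.7]
width: 0.06
```

Run:
```python
from h import *
from station import arm
from look import look
look('z27',(80,160),(150,290),k=160)
s=arm.read_state();R=np.array(s["tcp_rot"]);print(np.round(R,3).tolist(),s["joint_pos"],np.degrees(np.arctan2(R[1,1],R[0,1])))
b=W(0,-238);print("deck",b, "plat",W(0,-60))
print(shift([.543,-.36,.07]), R.T@np.array([0,0,-1]))
```

```text
[ 0.5388 -0.3608  0.2028] [-0.6  0.9 -0.7] 19.5167
[[-0.021, 1.0, 0.004], [1.0, 0.021, 0.013], [0.013, 0.004, -1.0]] [-0.70165923  0.26456848  1.54981081  0.01249923  1.33254664 -0.72571778] 1.2061179619153648
deck [ 0.54288317 -0.22039209] plat [ 0.53878953 -0.04243917]
[-0.1   0.1   4.46] [-0.01262488 -0.00404753  0.99991211]
```

View pics/z27.png

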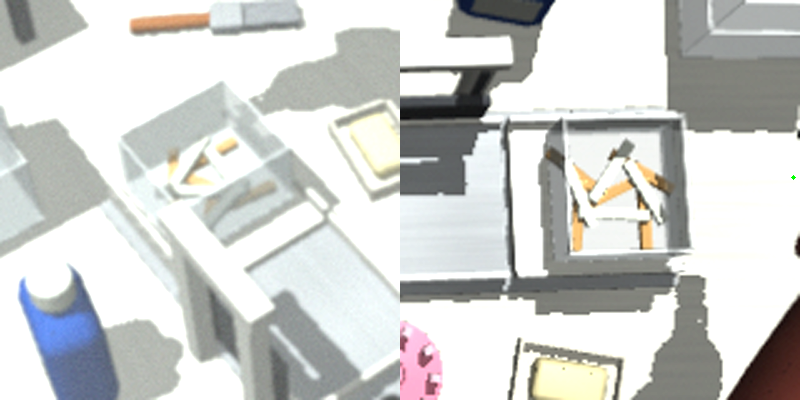

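Call:
move_arm:
  rows: [0, 0.1, 1.1, 0, -0.7, 0, 60, 0, 0.1, 2.2, 0, -0.7, 0, 60, 0, 0.1, 3.3, 0, -0.7, 0, 60, 0, 0.1, 4.3, 0, -0.7, 0, 60, 0, 0.1, 4.4, 0, -0.7, 0, 60]

```text
time: 20.03
tcp_pos: [0.5378, -0.3509, 0.064]
tcp_rot: [[-0.023, 1.0, -0.007], [1.0, 0.023, 0.01], [0.01, -0.007, -1.0]]
contact_force: [-1.0, 1.8, -1.1]
width: 0.0605
```

Run:
```python
from look import *
look('z28',(80,160),(150,290),k=160)
```

```text
[ 0.5378 -0.3509  0.064 ] [-1.   1.8 -1.1] 20.0333
```

View pics/z28.png

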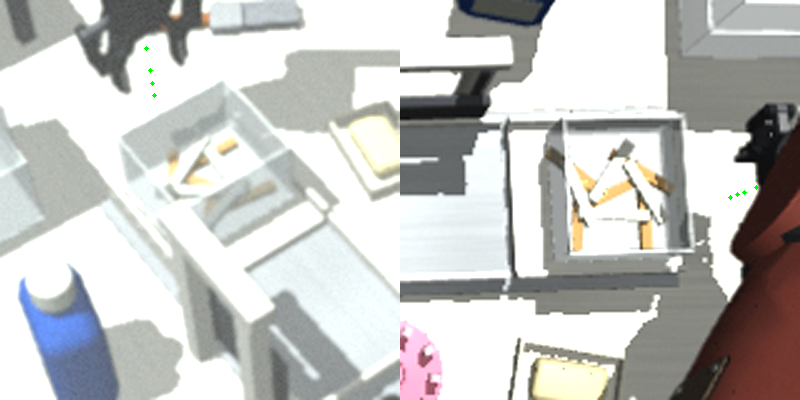

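Call:
move_arm:
  rows: [0.5, 0, 0, 0, 0, 0, 60, 1, 0, 0, 0, 0, 0, 60, 1.3, 0, 0, 0, 0, 0, 60, 1.5, 0, 0, 0, 0, 0, 60, 1.7, 0, 0, 0, 0, 0, 60, 1.9, 0, 0, 0, 0, 0, 60, 2.1, 0, 0, 0, 0, 0, 60, 2.3, 0, 0, 0, 0, 0, 60, 2.5, 0, 0, 0, 0, 0, 60, 2.7, 0, 0, 0, 0, 0, 60, 2.9, 0, 0, 0, 0, 0, 60, 3, 0, 0, 0, 0, 0, 60]

```text
time: 21.13
tcp_pos: [0.5405, -0.2653, 0.0715]
tcp_rot: [[-0.022, 1.0, 0.003], [1.0, 0.022, 0.001], [0.001, 0.003, -1.0]]
contact_force: [0.2, -5.7, 3.8]
width: 0.0599
```

Run:
```python
from look import *
look('z29',(80,160),(150,270),k=160)
```

```text
[ 0.5405 -0.2653  0.0715] [ 0.2 -5.7  3.8] 21.1333
```

View pics/z29.png

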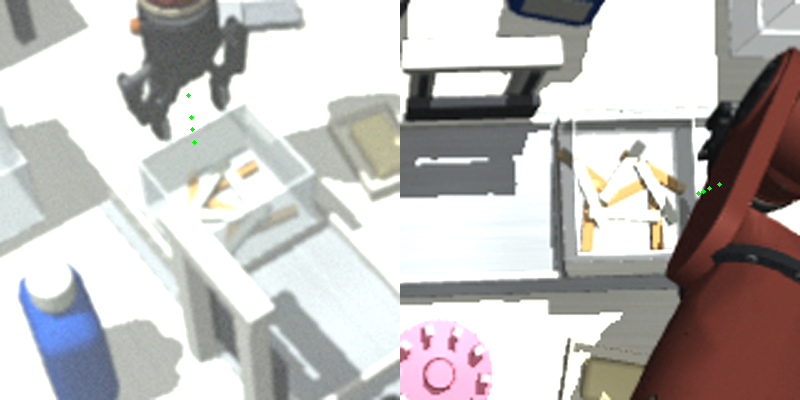

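Call:
move_arm:
  rows: [0.25, 0, 0, 0, 0, 0, 60, 0.5, 0, 0, 0, 0, 0, 60, 0.75, 0, 0, 0, 0, 0, 60, 1, 0, 0, 0, 0, 0, 60, 1.25, 0, 0, 0, 0, 0, 60, 1.5, 0, 0, 0, 0, 0, 60, 1.75, 0, 0, 0, 0, 0, 60, 2, 0, 0, 0, 0, 0, 60, 2.25, 0, 0, 0, 0, 0, 60, 2.5, 0, 0, 0, 0, 0, 60, 2.75, 0, 0, 0, 0, 0, 60, 3, 0, 0, 0, 0, 0, 60, 3.25, 0, 0, 0, 0, 0, 60, 3.5, 0, 0, 0, 0, 0, 60, 3.75, 0, 0, 0, 0, 0, 60, 4, 0, 0, 0, 0, 0, 60, 4.2, 0, 0, 0, 0, 0, 60, 4.3, 0, 0, 0, 0, 0, 60]

```text
time: 22.73
tcp_pos: [0.5372, -0.1347, 0.0713]
tcp_rot: [[-0.023, 1.0, 0.002], [1.0, 0.023, 0.003], [0.003, 0.002, -1.0]]
contact_force: [1.0, -2.7, -1.4]
width: 0.06
```

Run:
```python
from look import *
look('z30',(100,190),(150,230),k=160)
f=arm.grab_frame('top'); cv2.imwrite('pics/z31.png',cv2.convertScaleAbs(cv2.resize(f['img'][170:280,240:400,::-1],None,fx=5,fy=5,interpolation=cv2.INTER_CUBIC),alpha=1.6)); pickle.dump(f,open('t31.pkl','wb'))
```

```text
[ 0.5372 -0.1347  0.0713] [ 1.  -2.7 -1.4] 22.7333
```

View pics/z30.png

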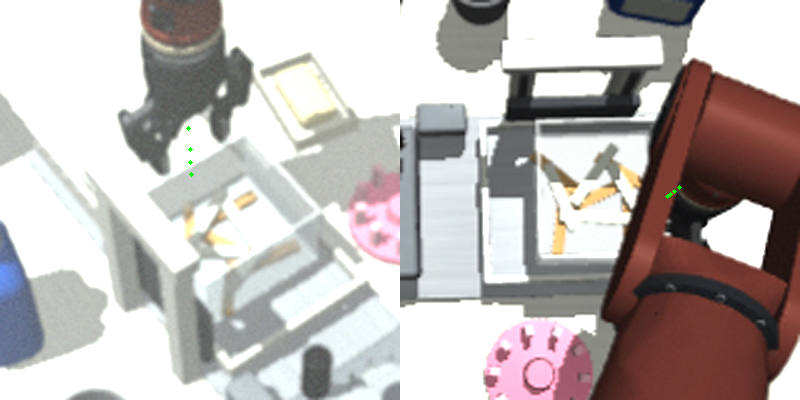

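View pics/z31.png

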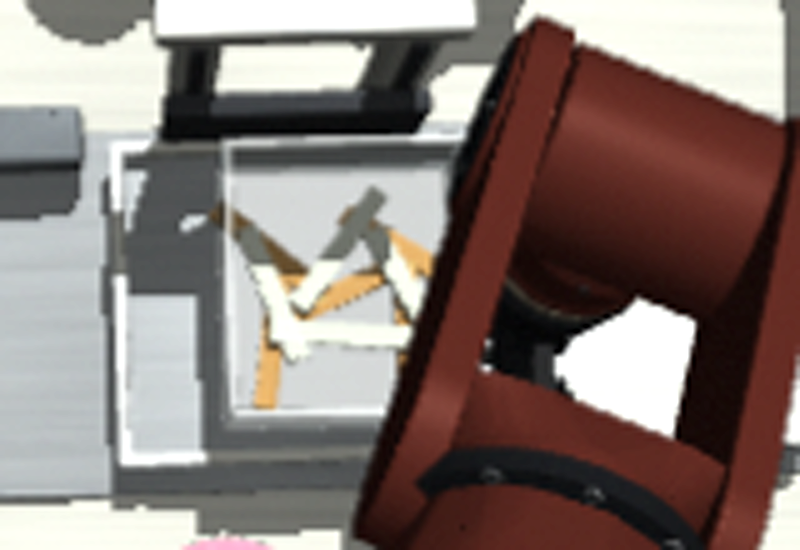

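Run:
```python
from h import *
f=pickle.load(open('t31.pkl','rb'))
g=lambda x,y:(240+x/5,170+y/5)
for p in((223,145),(226,418)):
    X=onz(f,*g(*p),.1135)[:2]-HUB; c,s=np.cos(YAW),np.sin(YAW); print("bin +y corner hoist",(c*X[0]+s*X[1])*1000,(-s*X[0]+c*X[1])*1000+170)
X=onz(f,*g(120,300),.0445)[:2]-HUB;print("lip top y",(-s*X[0]+c*X[1])*1000+170)
```

```text
bin +y corner hoist 65.19376049387701 -22.852155392051515
bin +y corner hoist -64.9794468823115 -20.849251186885823
lip top y 27.66721096616871
```

Call:
move_arm:
  rows: [0.2, 0, 0, 0, 0, 0, 60, 0.4, 0, 0, 0, 0, 0, 60, 0.6, 0, 0, 0, 0, 0, 60, 0.75, 0, 0, 0, 0, 0, 60, 0.85, 0, 0, 0, 0, 0, 60, 0.9, 0, 0, 0, 0, 0, 60, 0.9, 0, 0, 0, 0, 0, 60, 0.5, 0, 0, 0, 0, 0, 60, 0, 0, 0, 0, 0, 0, 60, -0.5, 0, 0, 0, 0, 0, 60, -0.5, 0, -1, 0, 0, 0, 60, -0.5, 0, -2, 0, 0, 0, 60, -0.5, 0, -3, 0, 0, 0, 60, -1.5, 0, -4, 0, 0, 0, 60, -2.5, 0, -4.5, 0, 0, 0, 60, -3.5, 0, -4.5, 0, 0, 0, 60, -4.5, 0, -4.5, 0, 0, 0, 60, -5.5, 0, -4.5, 0, 0, 0, 60, -6.5, 0, -4.5, 0, 0, 0, 60, -7.5, 0, -4.5, 0, 0, 0, 60]

```text
time: 24.55
tcp_pos: [0.5416, -0.3632, 0.2057]
tcp_rot: [[-0.022, 1.0, 0.002], [1.0, 0.022, 0.003], [0.003, 0.002, -1.0]]
contact_force: [1.0, 0.2, 1.4]
width: 0.0598
```

Run:
```python
from look import *
look('z32',(100,190),(150,230),k=160)
f=arm.grab_frame('top'); cv2.imwrite('pics/z33.png',cv2.convertScaleAbs(cv2.resize(f['img'][170:280,150:350,::-1],None,fx=4,fy=4,interpolation=cv2.INTER_CUBIC),alpha=1.6)); pickle.dump(f,open('t33.pkl','wb'))
f=arm.grab_frame('scene'); cv2.imwrite('pics/z34.png',cv2.convertScaleAbs(cv2.resize(f['img'][90:340,180:440,::-1],None,fx=2.4,fy=2.4,interpolation=cv2.INTER_CUBIC),alpha=1.3)); pickle.dump(f,open('s33.pkl','wb'))
```

```text
[ 0.5416 -0.3632  0.2057] [1.  0.2 1.4] 24.55
```

View pics/z33.png

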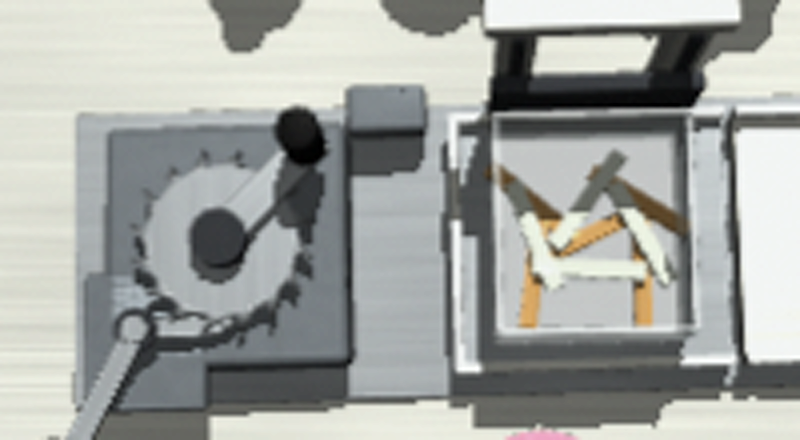

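View pics/z34.png

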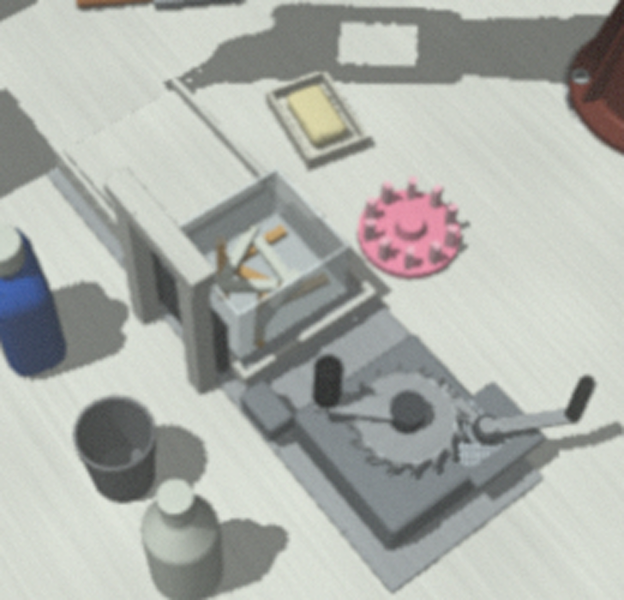

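Run:
```python
from h import *
f=pickle.load(open('t33.pkl','rb'));S=pickle.load(open('s33.pkl','rb'))
g=lambda x,y:(150+x/4,170+y/4)
c,s=np.cos(YAW),np.sin(YAW)
def H(u,z,f=f):
    X=onz(f,*u,z)[:2]-HUB; return np.round([(c*X[0]+s*X[1])*1000,(-s*X[0]+c*X[1])*1000+170],1)
for p in((492,113),(691,113),(700,332),(497,332)): print("bin corner",H(g(*p),.1135))
print("lip",H(g(452,240),.0445),"knob",H(g(298,130),.16),"post",H(g(70,430),.1))
print("nose T",H(g(214,322),.083))
h=lambda x,y:(180+x/2.4,90+y/2.4)
print("knobtop S",H(h(328,364),.164,S),"post top S",H(h(586,382),.148,S))
post=H(h(586,382),.148,S); print("lever deg", 152-np.degrees(np.arctan2(post[1]-222.3,post[0]+52.3)))
a=S["img"][240:280,345:385,::-1];b=f["img"][232:262,175:225,::-1]
cv2.imwrite("pics/z35.png",np.hstack([cv2.normalize(cv2.resize(a,(400,400),interpolation=cv2.INTER_LANCZOS4),None,0,255,cv2.NORM_MINMAX),cv2.convertScaleAbs(cv2.resize(b,(400,240),interpolation=cv2.INTER_LANCZOS4),alpha=1.8) if 0 else cv2.copyMakeBorder(cv2.convertScaleAbs(cv2.resize(b,(400,240),interpolation=cv2.INTER_LANCZOS4),alpha=1.8),0,160,0,0,cv2.BORDER_CONSTANT)]))
for r in(50,54.5,61):
  for t in (165,175,185):
    w=W(r*np.cos(np.radians(t)),170+r*np.sin(np.radians(t))); print(r,t,np.round((proj(f,[*w,.083])-[175,232])*8))
```

```text
bin corner [67.5  4.8]
bin corner [  65.3 -114.3]
bin corner [ -65.7 -114.5]
bin corner [-63.    4.8]
lip [ 0.2 30.2] knob [ 50.8 116.4] post [-114.4  256.4]
nose T [-51.3 174.1]
knobtop S [ 54.5 118.1] post top S [-122.8  261. ]
lever deg 0.7639758260249891
50 165 [198. 139.]
50 175 [227. 143.]
50 185 [256. 143.]
54.5 165 [195. 153.]
54.5 175 [226. 158.]
54.5 185 [257. 157.]
61 165 [189. 174.]
61 175 [224. 180.]
61 185 [259. 179.]
```

View pics/z35.png

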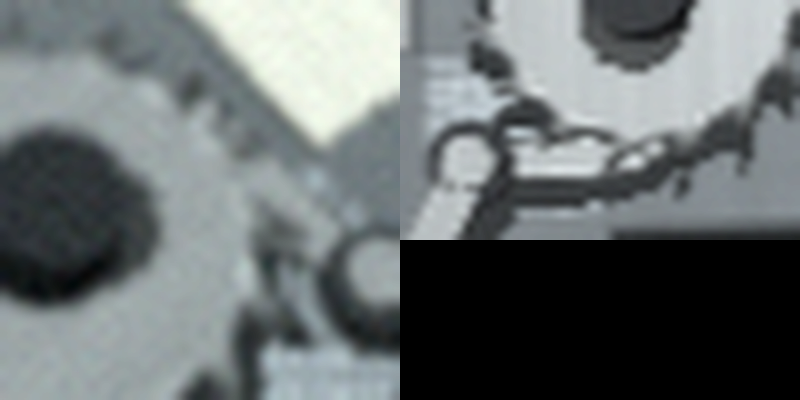

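Run:
```python
from h import *
A=cv2.cvtColor(pickle.load(open('top0.pkl','rb'))["img"],cv2.COLOR_RGB2GRAY);B=cv2.cvtColor(pickle.load(open('t33.pkl','rb'))["img"],cv2.COLOR_RGB2GRAY)
print(proj(pickle.load(open('t33.pkl','rb')),[*W(-52.3,222.3),.085]))
for n,I in(("start",A),("now",B)):
    print(n);print(I[244:262,188:202].tolist() if 0 else "\n".join(" ".join(f"{v:3d}" for v in r) for r in I[244:262,186:206]))
```

```text
[183.27877239 251.25913168]
start
 50  42  32  31  29  34  59  92 106 107 107 107  90  95 107 108 109 111 112 114
 31  31  31  31  30  30  35  72 111 119 111 107  90  96 109 108 109 111 112 113
 31  31  31  32  30  31  40  67  88 104 110 108  90  93 107 108 110 112 112 113
 67  96  79  31  68  74  50  63  71  72  67  79  78  90 107 109 110 112 112 113
 42  57  88 102  95  70  36  36  39  38  36  41  57  90 108 109 110 112 111 114
 32  35  61  74  68  80  85  84  80  94 107 106  87  92 108 109 109 111 111 113
 50  33  52  82  98 101 102 101 102 103 107 107 102 103 108 109 109 111 111 113
 79  41  32  71 102 104 103 104 104 105 104 105 105 107 109 109 110 111 111 112
 79  36  28  69 104 104 105 104 105 105 105 106 107 108 109 109 110 111 111 113
 62  25  32  73 106 106 105 110 113 112 111  88  60  73  83  97 110 111 110 112
 39  32  30  38  48  46  45  45  44  43  41  32  23  29  32  41  70  99 111 112
 34  29  25  32  32  31  32  31  23  13  14  14  16  17  18  19  24  39  69 101
 29  22  27  32  32  32  32  24  13  11  13  14  15  17  17  18  16  11  19  64
 25  31  31  31  32  32  3
[... 1117 characters left out ...]
 112 112 115 120 118 118 119 116 101  68  54  59  55  53  40
 41  35  29  38  52  49  48  47  48  50  52  54  54  48  40  38  37  33  33  33
 36  30  27  33  34  34  33  32  33  34  33  35  34  34  34  33  34  34  34  34
 30  23  30  34  35  35  34  34  34  34  34  35  34  33  34  33  33  33  56  70
 27  33  34  33  33  34  34  33  33  34  34  33  67  89  64  55  69  70  73  75
 33  35  34  59  82  81  81  80  85  91  86  80  83  87  78  72  76  77  75  75
 35  34  34  55  77  77  77  77  78  79  78  77  77  76  74  73  74  74  72  71
 34  34  52  73  76  77  76  75  74  75  75  74  75  74  71  61  56  56  54  53
 33  52  74  76  77  76  75  75  75  75  74  75  73  75  71  48  31  32  30  29
```

The pawl's lower edge falls on the same sub-pixel line as in the start picture, so it is seated. The crank is at its down bearing and the bin is centred at about +5 mm (y) and +1 mm (x). Handing in.

Run:
```python
from station import arm
s=arm.read_state(); print(s["time"],s["contact_force"]); print(arm.close_job())
```

```text
24.75 [0.01733402 0.29873572 0.82584031]
the job is handed in; nothing more can be done
None
```

The platform is down with the pawl back in the wheel, and the bin is wholly on the platform. I handed the job in at 24.75 s; no verdict is reported.

**What I did:**
- I pushed the pawl lever to its release stop, gripped the knob and wound it up about 0.36 rad. The picture then showed the pawl out.
- I carried the knob back at about 1.2 rad/s until the force reversed at the down stop, then pushed the lever back to its stop.
- I slid the bin across with the open fingers, then backed the arm clear.

**Last checks, from the camera pictures:**

| Check | Result |
|---|---|
| Crank | Knob at about -45°, the platform-down bearing |
| Lever | About 0.01 rad |
| Pawl | Bar edge on the same sub-pixel line as in the start picture, so seated |
| Bin | Upright, centre about +5 mm (y) and +1 mm (x) from the platform centre |
| Bystanders | Last picture shows all three standing; the arm went nowhere near them, and I did not re-measure their positions |
| Arm | No contact force |

**What disagreed:**
- **Finger position:** the drawn TCP sat 10 to 20 mm from where the fingers appeared in the pictures. Contact at the lever stop and the grip widths agreed with the reported TCP. One knob re-grip, based on the picture alone, was wrong and I undid it.
- **Knob grip:** the width read 23.6 mm on a 26 mm knob, which I took as pad give.
- **Pawl nose:** a direct reading gave a radius of about 53 mm, within its roughly 2 mm error. I relied on the match with the start picture instead.

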